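Clamp the ophthalmoscope and pull off its head

ROBOT

A 7-joint arm with a two-finger parallel gripper is mounted at the origin on the work surface. World frame = base frame: x ahead of the robot, y to its left, z up, the work surface at z = 0. Lengths are in mm, angles in rad, forces in N, time in s.
With the tool pointing down it reaches from about 400 to 875 mm from the base axis. Payload 4.4 kg.
Tool frame: the origin (TCP) lies at the very end of the fingers, on their centre line; the grasp point (between the pads) lies ctrl.grip_depth behind it (ctrl.grip_depth is the distance from the TCP to the grasp point, in mm); y points along the fingers, x is the direction in which the jaws open and shut, and the axes are right-handed (so a half turn about y gives the same grasp; the last joint's range is limited). The gripper opens to 85 mm and grips with 20 to 120 N. Pads are 22 mm wide; open, the fingers measure 114 mm over their backs; the gripper's body (76 mm by 85 mm) begins 54 mm behind the grasp point. The pads swing forward as they close: fully open they stand 13 mm farther back than shut.
Start: joints at [-1.365, 0.628, 0.038, 1.517, -0.027, 0.996, -0.02], TCP at [174.477, 626.16, 196.413] pointing down, gripper open.
Joint ranges: [-3.06, 3.06], [-0.37, 2.12], [-1.25, 1.32], [0.18, 2.47], [-1.1, 4.24], [0.23, 1.98], [-2.94, 2.94]. Speed limits (rad/s): [2.57, 2.57, 3.14, 3.14, 3.14, 3.14, 3.14].

INTERFACE

Orientations are given as [roll, pitch, yaw] about the fixed x, y, z axes, in that order (R = Rz(yaw) Ry(pitch) Rx(roll)).
In Python, from cell import ctrl gives the robot as it stands.
- The arm moves only by the tool apply_moves, never from a script. Its argument "motion" is a list of rows, each a list of 5 numbers: the shift along the tool's x, y, z in cm, then the turn about the tool's y in rad, then the finger opening in cm, from 0 to 8.54. In form: [[tx, ty, tz, roll, hand], ...]. A call has 1 to 20 rows; each row is the pose to reach, as a shift and turn from the pose commanded when the call began, along the tool's axes at that moment; what a row does not reach only later rows make up. A row lasts 1/8 s, in which the tool goes at most 62.5 mm and 10.7 degrees, less where a joint would pass 70% of its speed; a pose out of reach is approached as far as the arm can. A call with a gripper value outside its range is refused whole. The fingers move at their own pace and stop on an object; the grip force is fixed at half the most. Time passes only in rows, so rows that repeat a pose let the fingers close. It gives the time, the measured TCP pose, the force and the opening at its end, in the units of the state.
- ctrl.read_state(): the state, without advancing time (a new reading comes with each control period).
- ctrl.get_image(name): name is "scene" or "top" or "wrist"; returns a dict with "image" (420x560x3 uint8, red, green, blue), "vfov" (degrees; the focal length in pixels is half the picture's height over the tangent of half this angle, whatever the lens; pixels are square), "cx", "cy" (the principal point, pixels), "extrinsics" (4x4, takes a point from world to camera coordinates); the wrist camera has in their place "tool_from_camera" (4x4, takes a point from camera to tool coordinates, whose origin is the TCP and whose axes are the tool frame's). Camera axes: x right, y up, looking along -z (the intrinsics and any distortion apply to the point x, -y, -z); pixel columns grow to the right and rows downward; lengths in mm; the calibration is good to about 2 mm. The wrist camera is an equidistant fisheye: a pixel r from the principal point sees the ray r / f radians off the axis. A picture is of the moment at which its call begins: read the wrist's pose just before it. There is no depth.
- ctrl.finish_job(): hands the job in, once; it reports no verdict.
Trained networks look in a picture, given as the dict that the camera call returned (one of the last four; its "shot" number tells which), for a name from the list of things; names that differ only in an ending like _2 or _b are one class to them, and where a whole thing is asked for, a point or a joint stands for the part that bears it (a point fixed in the world has none). Each returns a list of dicts, best first, with "confidence" (0 to 1); they miss things now and then, are a little off and sometimes report something else, mostly with a low value. They report only what shows in the picture. A call takes as long as a camera call. They do not tell look-alikes from the thing itself.
- ctrl.search_frame(picture, query): "location" ([x, y, z] in mm, in world coordinates, good to about 4 mm: the middle of the surface that is visible of it).
- ctrl.mark_of(picture, query): "location" ([x, y, z] in mm, in world coordinates, good to about 4 mm: a listed point, or the origin of a listed thing).
The state is a dict: "clock": time; "qpos": joint angles; "qd": joint speeds; "tau": joint torques, N m; "eef_pos": TCP position; "tool_rot": TCP orientation; "force": force on the tool from outside, world axes, zero at the start; "torque": the same for the moment, N m; "width": finger opening in mm.
Only numpy, scipy, OpenCV 4.12 (cv2) and the standard library are available. Lean on these libraries where they do the work, as an engineer would, in place of code of your own. Each camera call takes 0.05 s, during which the arm holds its last target.

TASK

Take the head off the ophthalmoscope that lies in the bench cradle: swing the toggle clamp's orange handle over until the clamp locks down on the battery handle, then, with the clamp still locked, pull the head straight off. Lay the head down gently, lying flat, in the steel tray with the green mat, and then swing the clamp fully back open, leaving the battery handle lying loose in its V-block. Do not drag the battery handle along or disturb the other things on the bench.

Things in the scene. Friction and masses are not known exactly. Their poses are not given: they have to be found in the camera images.
- cradle: Bench cradle, fixed: metal plate with V-block and toggle clamp. Origin on the table, z up. The battery handle lies along its y axis, tube axis at x = +55, z = 58 mm. Plate x -78 to +102, y -81 to +69, 12 mm thick. V-block: y -46 to +50, x +20 to +90, 64 mm high. Clamp on the -x side in the plane y = 0: base x -66 to +14 mm, 39 mm wide, 83 mm high. Tail stop (30 mm wide, 74 mm high) at y = -75 mm.
- clamp_pivot (a point): Fixed pin about which the clamp handle swings, in the cradle frame at x = -52, y = 0, z = 70 mm; its axes are the cradle's; the pin runs along y.
- grip_end (a point): Point on the centre line of the clamp handle's orange grip, 100 mm from clamp_pivot. Grip: 20 mm round, 40 to 112 mm from the pivot, end rounded. It swings in the cradle's plane y = 0: at joint value q it points at 136 degrees minus q, from the cradle's +x towards up. Open it leans away from the V-block, 44 degrees above level; locked it stands 13 degrees past upright, towards the V-block.
- clamp_handle (a joint): Angle of the clamp handle, rad: 0 fully open (start), growing as the handle swings up and over towards the V-block; dead centre at 0.974, stop (locked) at 1.034. Closing takes 1 to 2 N at the grip's end, rising to 6 N from 0.8 on, then it snaps over to the stop. Unlocking takes about 6 N there, then it springs back to about 0.7 and must be pushed on. Elsewhere it stays where it is left.
- clamp_arm: The clamp's steel U-arm, driven by the handle in the same plane, 24 mm wide; origin on its pivot, x along the arm when closed. It turns 82 degrees while the handle swings 56. Open it stands up to 137 mm above the table at the cradle's x -45 to +20 mm; closed it lies along +x to x = +70 mm, up to 112 mm high.
- clamp_pad: The clamp's 16 mm round sprung rubber pad at the end of the arm; origin at the centre of its pressing face. Locked, it presses down on the top of the battery handle at the cradle's x = +55, y = 0 mm, with about 10 N.
- scope_handle: Black battery handle of the ophthalmoscope, a 26 mm round, 130 mm long tube lying loose in the V-block, 0.28 kg. Origin on its axis; y along the axis towards the head; z up. Tube from y = -70 to +60 mm, then a 13 mm spigot with a spring ball, inside the head, to y = +78 mm. Unclamped, it slides along the V-block at about 3 N.
- scope_head: Ophthalmoscope head, 0.09 kg, pushed on the handle's spigot and held by a spring ball: about 8 N straight along +y pulls it off; free after 18 mm. Origin on the axis at the socket's mouth; axes as the handle's while on. Flat-sided dark collar 24 x 24 mm, y 0 to 34 mm; then the black optics body, 34 mm wide (x), y 34 to 90 mm, z -22 to +18 mm, peephole on top.
- head_collar (a point): Centre of the head's collar, the place to grip it (24 mm wide across x, sides upright): on the axis, 18 mm from the mouth of the socket, 58 mm above the table at the start, 78.5 mm from the battery handle's origin while the head is on.
- head_mid (a point): Centre of the head's optics body, on the axis, 59 mm from the mouth of the socket, 41 mm from head_collar, 22 mm above its flat underside. Its y axis is the head's long axis.
- tray_floor (a point): Centre of the green mat in the fixed steel tray, on the mat's upper face, 6 mm above the table; axes as the tray's. Tray 190 (x) x 130 (y) mm outside, walls 3 mm, rim 28 mm above the table. It stands left or right of the cradle; a white divided parts box, 180 x 130 mm, 40 mm high, stands on the other side.
- spare_head: Grey round spare instrument head, 36 mm thick, 60 mm high, standing in the white parts box; origin at its foot.
- lens_red: Trial lens with red rim, 38 mm across, 4 mm high, flat on the table; origin at the centre of its underside.
- lens_black: Trial lens with black rim, 38 mm across, 4 mm high, flat on the table; origin at the centre of its underside.
- screwdriver: Yellow-handled screwdriver, 140 mm long, lying on the table beyond the cradle; origin under its middle.
- bulb_jar: Small jar, 44 mm across, 55 mm high; origin at the centre of its foot.
- cleaner: Bottle of lens cleaner, 48 mm across, 130 mm high; origin at the centre of its foot.
- glasses: Brown spectacles, 130 mm wide, 45 mm high, standing on the table; origin below the bridge.
Mind the look-alikes: they are no part of the job. There is more than one size of the part that bears tray_floor; the job needs the larger. What is shaped like the scope_head but purple is not meant.

How it is judged (in metres and radians):
On the way, in this order (a step that is already met when the one before it is completed fails the run):
1. the clamp is locked past dead centre and presses on the battery handle, the head still on (value of joint clamp_handle above 1 rad and contact force between clamp_pad and scope_handle above 5 N and distance between head_collar and scope_handle below 0.083 m), for 0.2 s.
2. the head is pulled clear of the spigot while the clamp is locked and the battery handle lies in the V-block (value of joint clamp_handle above 1 rad and contact force between clamp_pad and scope_handle above 5 N and y of scope_handle in the frame of cradle between -0.008 and 0.015 m and x of scope_handle in the frame of cradle between 0.049 and 0.061 m and z of scope_handle in the frame of cradle below 0.064 m and distance between head_collar and scope_handle above 0.102 m), for 0.1 s.
At the end, for the whole second after the job is handed in: The clamp handle is swung back to within 0.12 rad of fully open; the head lies flat (long axis level to 0.3 rad) and still on the tray's green mat, collar and optics body both inside its walls; the battery handle lies still in the V-block, within about 10 mm of where it was along it (value of joint clamp_handle below 0.12 rad and y of scope_handle in the frame of cradle between -0.008 and 0.015 m and x of scope_handle in the frame of cradle between 0.049 and 0.061 m and z of scope_handle in the frame of cradle below 0.064 m and linear speed of each of scope_handle, scope_head below 0.02 m/s and x of head_collar in the frame of tray_floor between -0.09 and 0.09 m and y of head_collar in the frame of tray_floor between -0.06 and 0.06 m and x of head_mid in the frame of tray_floor between -0.09 and 0.09 m and y of head_mid in the frame of tray_floor between -0.06 and 0.06 m and z of head_mid in the frame of tray_floor below 0.032 m and angle between head_mid's own y axis and vertical between 1.25 and 1.9 rad); the robot touches nothing.
It fails at once if the head is dropped: it falls freely faster than 0.6 m/s, as from more than about 20 mm (linear speed of scope_head above 0.6 m/s and contact force between the fingers and scope_head below 0.05 N).
It fails at once if the battery handle is dragged more than about 12 mm along the V-block or lifted out of it (y of scope_handle in the frame of cradle above 0.017 m or z of scope_handle in the frame of cradle above 0.075 m).
It fails at once if another thing on the bench is moved by more than 30 mm (distance of any of spare_head, lens_red, lens_black, screwdriver, bulb_jar, cleaner, glasses from where it was at the start of the episode above 0.03 m).
It also fails if it takes over 72 s, if anything falls off the work surface, if the arm or the gripper's body presses on something with over 40 N, if the wrist force passes 120 N, or if a joint passes its speed limit or range.

## Working session

There is one attempt and no reset: what is moved stays moved. The work goes in short steps, Python scripts to look and compute and a tool call to move; the robot and the scene stay as the last step left them, time stands still between calls to the robot, and variables do not carry over. Pictures are saved under pics/ and viewed, and the job is handed in when it is done.

Besides the shell and the picture viewer there is one more tool, called as name([rows], argument=value, ...), one row to a line, values as JSON. apply_moves: Moves the arm, as the interface text tells. Its arguments: {"type":"object","properties":{"motion":{"type":"array","items":{"type":"array","items":{"type":"number"}}}},"required":["motion"]}

```bash
ls; mkdir -p pics; python3 - <<'E'
from cell import ctrl
import cv2
print(ctrl.read_state(), ctrl.grip_depth)
for n in ["scene","top","wrist"]:
    p=ctrl.get_image(n)
    cv2.imwrite(f"pics/{n}0.png",p["image"][:,:,::-1])
    print(n,{k:v for k,v in p.items() if k!="image"})
    for q in ["cradle","clamp_pivot","grip_end","scope_head","head_collar","head_mid","scope_handle","tray_floor","clamp_pad"]:
        try:
            print(q,[([round(float(x)) for x in d["location"]],round(d["confidence"],2)) for d in ctrl.mark_of(p,q)])
        except Exception as e: print(q,e)
E
```

```text
pics
{'clock': 0.0, 'qpos': array([-1.3648191 ,  0.62934757,  0.0384303 ,  1.51836563, -0.02698959,
        0.99629664, -0.02000751]), 'qd': array([ 5.78918913e-04, -4.34531536e-04,  2.63739464e-04, -7.22589201e-04,
        7.26527326e-04, -3.97722479e-04, -7.19361638e-05]), 'tau': array([-2.01970443e-04, -5.63410020e+01,  1.22684229e+00, -1.93430650e+01,
        1.12193293e-02,  1.08873876e-02, -2.08690047e-06]), 'eef_pos': array([174.27263291, 625.48583603, 195.4887623 ]), 'tool_rot': array([-1.57082335,  0.0018993 ,  1.29902671]), 'force': array([-0.58201967,  0.10855318, -0.10671815]), 'torque': array([-0.00773569,  0.00348636, -0.03209676]), 'width': 85.30366709328742} 18.700000000000003
scene {'vfov': 46.46372835453967, 'cx': 282.57325343195373, 'cy': 211.2614521890295, 'extrinsics': array([[-5.28979627e-01,  8.48591436e-01, -8.55156011e-03,
         2.59928985e+02],
       [-6.97828967e-01, -4.29221540e-01,  5.73413988e-01,
         2.93685212e+02],
       [ 4.82923686e-01,  3.09291844e-01,  8.19221135e-01,
        -1.44669417e+03],
       [ 0.00000000e+00,  0.00000000e+00,  0
[... 1418 characters left out ...]
t {'vfov': 65.70646984690485, 'cx': 280.5367514344663, 'cy': 212.9920755658513, 'tool_from_camera': array([[ 9.99999431e-01,  3.79133909e-04,  9.97260321e-04,
         1.64484903e+00],
       [ 8.26118501e-04,  3.16330563e-01, -9.48648667e-01,
        -1.76947338e+02],
       [-6.75128796e-04,  9.48648951e-01,  3.16330070e-01,
         8.06341090e+01],
       [ 0.00000000e+00,  0.00000000e+00,  0.00000000e+00,
         1.00000000e+00]]), 'shot': 3}
cradle []
clamp_pivot []
grip_end []
scope_head [([406, -52, 25], 0.76)]
head_collar [([406, -31, 23], 0.62)]
head_mid [([398, 8, 20], 0.9)]
scope_handle []
tray_floor [([273, 349, 3], 0.77), ([506, 324, 2], 0.71)]
clamp_pad [([507, 323, 1], 0.4)]
```

View pics/scene0.png

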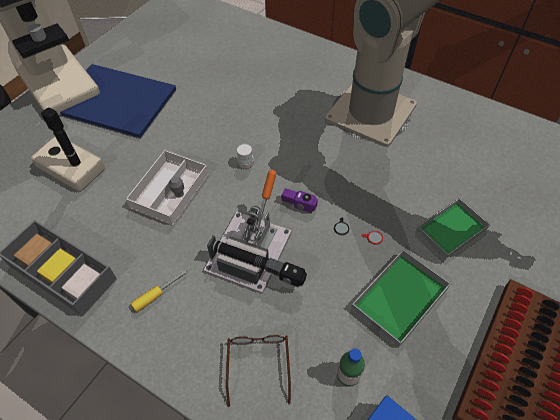

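View pics/top0.png

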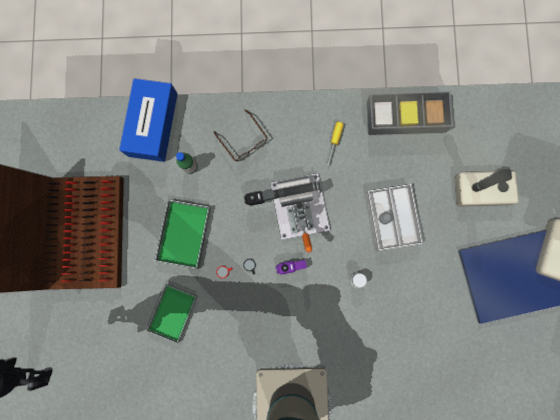

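View pics/wrist0.png

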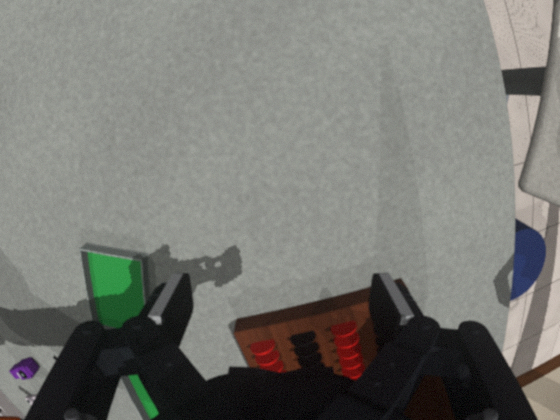

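```bash
cat > h.py <<'E'
import numpy as np,cv2
from cell import ctrl
def proj(p,P):
    P=np.atleast_2d(P).astype(float); E=p["extrinsics"]
    c=P@E[:3,:3].T+E[:3,3]; f=p["image"].shape[0]/2/np.tan(np.radians(p["vfov"]/2))
    return np.c_[p["cx"]+f*c[:,0]/-c[:,2], p["cy"]-f*c[:,1]/-c[:,2]]
def T(x,y,yaw,P):
    P=np.atleast_2d(P).astype(float);c,s=np.cos(yaw),np.sin(yaw)
    return np.c_[x+c*P[:,0]-s*P[:,1], y+s*P[:,0]+c*P[:,1], P[:,2]]
def crop(im,x0,x1,y0,y1,k): return cv2.resize(im[y0:y1,x0:x1],None,fx=k,fy=k,interpolation=cv2.INTER_CUBIC)
E
python3 - <<'E'
from h import *
t=ctrl.get_image("top");s=ctrl.get_image("scene")
import pickle;pickle.dump((t,s),open("p0.pkl","wb"))
a=crop(t["image"],235,345,160,260,7);cv2.imwrite("pics/tc.png",a[:,:,::-1])
a=crop(s["image"],190,320,160,300,4);cv2.imwrite("pics/sc.png",a[:,:,::-1])
E
```

```text
(no output)
```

View pics/tc.png

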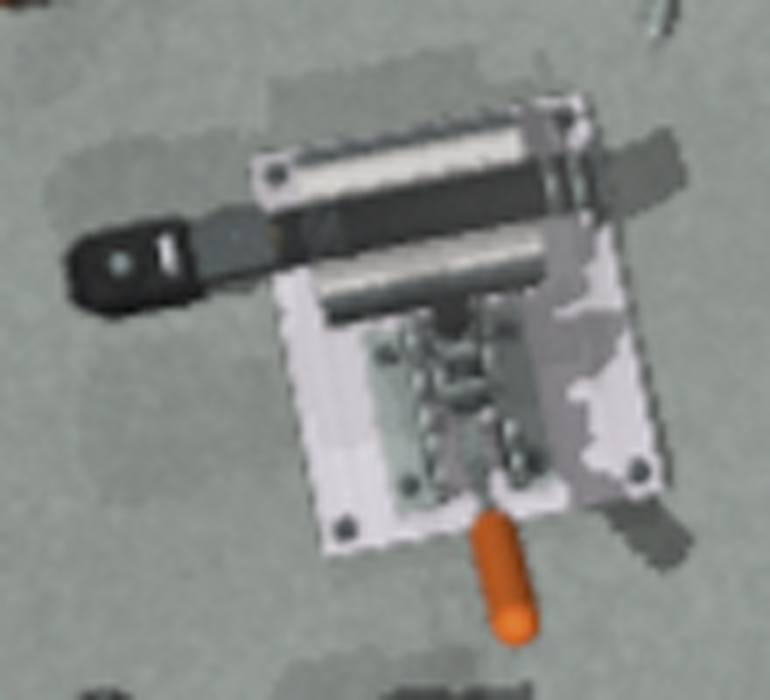

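View pics/sc.png

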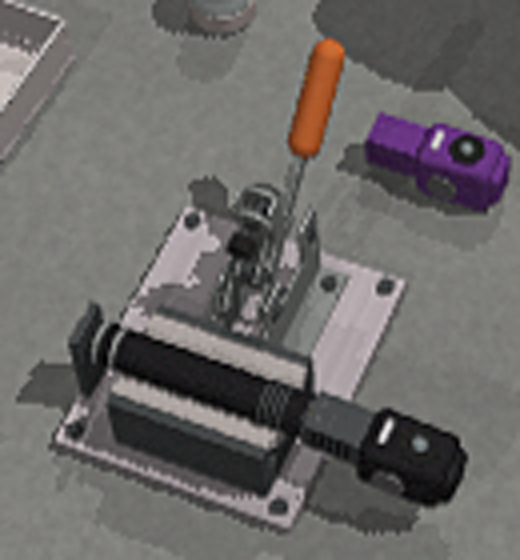

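```bash
python3 - <<'E'
from h import *
import pickle
from scipy.optimize import least_squares
t,s=pickle.load(open("p0.pkl","rb"))
cor=np.array([[102,69,12],[102,-81,12],[-78,-81,12],[-78,69,12]])
ut=np.array([[252,155],[588,95],[663,490],[326,552]])+.5
ut=ut/7-.5+[235,160]
us=(np.array([[288,528],[52,440],[405,282]])+.5)/4-.5+[190,160]
for w in [(1,1),(1,0),(0,1)]:
    f=lambda v:np.r_[w[0]*(proj(t,T(*v,cor))-ut).ravel(),w[1]*(proj(s,T(*v,cor[[0,1,3]]))-us).ravel()]
    r=least_squares(f,[572,-33,.17]);print(r.x,r.fun.round(2))
f=lambda v:np.r_[(proj(t,T(*v,cor))-ut).ravel(),(proj(s,T(*v,cor[[0,1,3]]))-us).ravel()]
v=least_squares(f,[572,-33,.17]).x
# overlay
pts=T(*v,[[55,-70,58],[55,60,58],[55,60.5+18,70],[55,119.5,76],[55,150.5,58],[-52,0,70],[-52-71.9,0,139.5]])
print(pts.round(1))
from math import *
for p,x0,y0,k,n,tl in((t,235,160,7,"ot",1),(s,190,160,4,"os",1)):
    im=crop(p["image"],x0,x0+(110 if k==7 else 130),y0,y0+(100 if k==7 else 140),k)[:,:,::-1].copy()
    for q in np.r_[proj(p,pts),proj(p,T(*v,cor))]:
        u=(q-[x0,y0]+.5)*k-.5
        cv2.circle(im,tuple(int(round(a)) for a in u),4,(0,255,0),1)
    cv2.imwrite(f"pics/{n}.png",im)
# tray
a=crop(t["image"],145,225,190,280,7);cv2.imwrite("pics/tray.png",a[:,:,::-1])
E
```

```text
[ 5.72138253e+02 -3.60751465e+01  1.62884092e-01] [-0.61  0.28 -0.82 -0.27  0.15  0.44 -0.33  0.86 -0.77  0.39 -0.74 -0.07
 -0.03 -0.28]
[ 5.73171547e+02 -3.72129131e+01  1.54018658e-01] [ 0.01 -0.31 -0.13 -0.44  0.34  0.36 -0.22  0.35 -0.    0.   -0.   -0.
 -0.    0.  ]
[ 5.71507576e+02 -3.52755103e+01  1.67283760e-01] [-0.    0.   -0.   -0.   -0.    0.   -0.    0.   -0.09  0.3  -0.2   0.07
  0.3  -0.46]
[[637.8 -96.2  58. ]
 [616.7  32.   58. ]
 [613.7  50.3  70. ]
 [607.   90.8  76. ]
 [602.  121.4  58. ]
 [520.8 -44.5  70. ]
 [449.9 -56.2 139.5]]
```

View pics/ot.png

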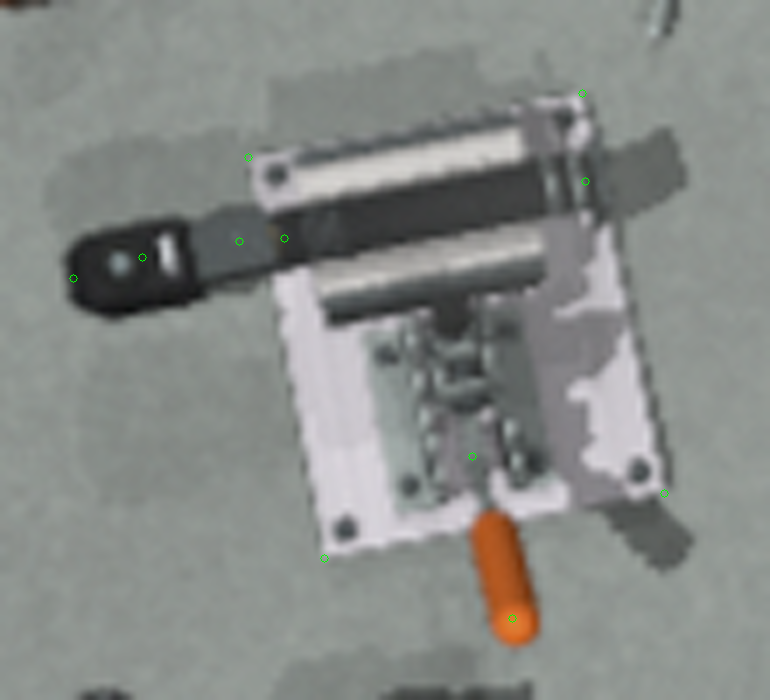

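View pics/os.png

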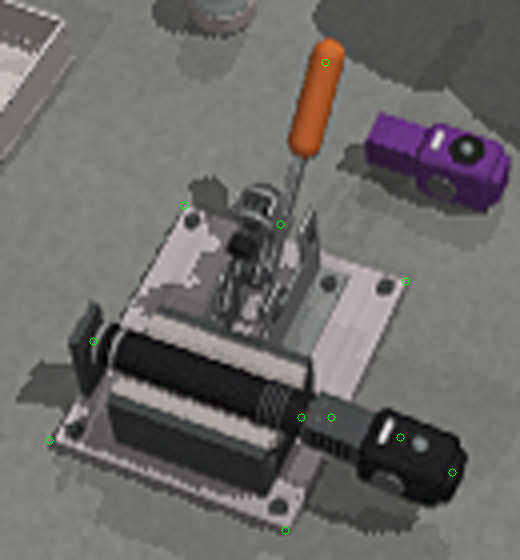

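View pics/tray.png

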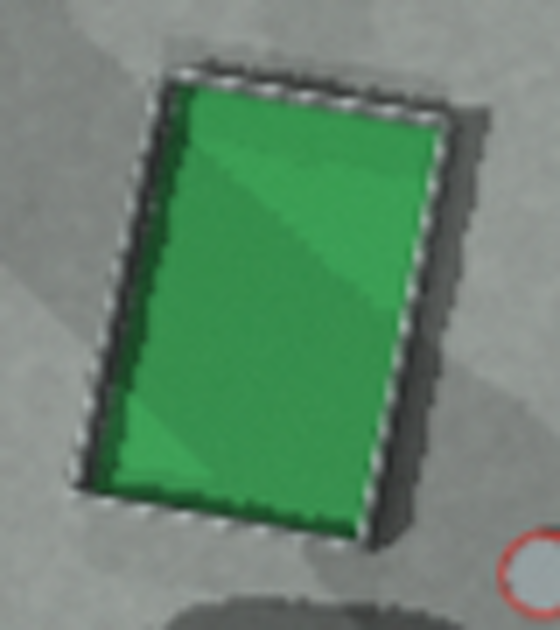

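Candidates: there are two green trays (top view) at (184,233), large, and (172,313), small. The job wants the larger one, at (184,233). The black head on the cradle at (258,197) is the one to take, and the purple head at (293,267) is not. The enlarged crops confirm both choices, and the cradle fit overlays to about 2 mm.

```bash
python3 - <<'E'
from h import *
import pickle
from scipy.optimize import least_squares
t,s=pickle.load(open("p0.pkl","rb"))
cor=np.array([[95,65,28],[95,-65,28],[-95,-65,28],[-95,65,28]])
ut=(np.array([[170,75],[450,118],[368,540],[78,488]])+.5)/7-.5+[145,190]
f=lambda v:(proj(t,T(*v,cor))-ut).ravel()
r=least_squares(f,[508,321,-.17]);print(r.x,r.fun.round(2))
print(ctrl.mark_of(ctrl.get_image("top"),"tray_floor")[:2])
print("scene proj",proj(s,T(*r.x,cor)).round())
v=(572.1,-36.1,.163)
for n,P in dict(pre=[-175,0,260],push0=[-160,0,125],lock=[-60,0,135],collar=[55,79,58],grip=[-124,0,139],openpush=[-15,0,0]).items(): print(n,T(*v,P).round(1))
for q in ["lens_red","lens_black","cleaner","glasses","bulb_jar"]: print(q,[(d["location"].round() if hasattr(d["location"],"round") else d["location"],d["confidence"]) for d in ctrl.mark_of(t,q)[:1]] if 0 else "")
E
```

```text
[ 5.09845776e+02  3.14509403e+02 -1.98137914e-01] [-0.75 -1.68  0.92 -0.66  0.36  1.19 -0.55  1.05]
[{'location': [504.7, 320.9, 8.0], 'confidence': 0.71}, {'location': [271.4, 349.1, 2.9], 'confidence': 0.69}]
scene proj [[398. 343.]
 [349. 304.]
 [400. 249.]
 [448. 283.]]
pre [[399.4 -64.5 260. ]]
push0 [[414.2 -62.1 125. ]]
lock [[512.9 -45.8 135. ]]
collar [[613.6  50.8  58. ]]
grip [[449.7 -56.2 139. ]]
openpush [[557.3 -38.5   0. ]]
lens_red 
lens_black 
cleaner 
glasses 
bulb_jar
```

```bash
cat >> h.py <<'E'
V=(572.1,-36.1,.163)
def rel(pts,st=None):
    "world targets (x,y,z,yaw) -> tool shifts cm + roll"
    st=st or ctrl.read_state(); p=np.array(st["eef_pos"]); yaw=st["tool_rot"][2]
    c,s=np.cos(yaw),np.sin(yaw)
    for q in pts:
        d=np.array(q[:3])-p
        w=(yaw-q[3]+np.pi)%(2*np.pi)-np.pi
        print(np.round([(c*d[0]+s*d[1])/10,-d[2]/10,(-s*d[0]+c*d[1])/10,w],3).tolist())
def relc(pts):
    rel([list(T(*V,[q[:3]])[0])+[V[2] if len(q)<4 else q[3]] for q in pts])
def stat():
    st=ctrl.read_state(); p=st["eef_pos"]; c,s=np.cos(V[2]),np.sin(V[2]); d=p[:2]-np.array(V[:2])
    print("t",round(st["clock"],2),"tcp",np.round(p,1),"rot",np.round(st["tool_rot"],3),"F",np.round(st["force"],1),"w",round(st["width"],1),"cradle",np.round([c*d[0]+s*d[1],-s*d[0]+c*d[1],p[2]],1))
E
python3 -c "
from h import *
stat()
rel([(470,280,250,.7),(410,-62.7,250,.163)])"
```

```text
t 1.7 tcp [174.5 626.1 196.4] rot [-1.571  0.     1.299] F [-0.1  0.3  0.6] w 85.7 cradle [-284.9  718.   196.4]
[-25.41, -5.361, -37.761, 0.599]
[-60.032, -5.361, -41.182, 1.136]
```

apply_moves([
  [-25.4,-5.4,-37.8,0.6,0],
  [-25.4,-5.4,-37.8,0.6,0],
  [-25.4,-5.4,-37.8,0.6,0],
  [-25.4,-5.4,-37.8,0.6,0],
  [-25.4,-5.4,-37.8,0.6,0],
  [-25.4,-5.4,-37.8,0.6,0],
  [-25.4,-5.4,-37.8,0.6,0],
  [-60.0,-5.4,-41.2,1.136,0],
  [-60.0,-5.4,-41.2,1.136,0],
  [-60.0,-5.4,-41.2,1.136,0],
  [-60.0,-5.4,-41.2,1.136,0],
  [-60.0,-5.4,-41.2,1.136,0],
  [-60.0,-5.4,-41.2,1.136,0],
  [-60.0,-5.4,-41.2,1.136,0],
  [-60.0,-5.4,-41.2,1.136,0],
])

```text
clock: 3.58
eef_pos: [410.5, -61.7, 250.5]
tool_rot: [-1.57, -0.0, 0.163]
force: [-0.2, 0.3, 0.3]
width: -0.1
```

```bash
python3 -c "
from h import *
stat()
s=ctrl.get_image('scene');cv2.imwrite('pics/s1.png',crop(s['image'],180,360,80,300,2.5)[:,:,::-1])
w=ctrl.get_image('wrist');cv2.imwrite('pics/w1.png',w['image'][:,:,::-1])
relc([(-160,0,230),(-160,0,122),(-160,0,122)])"
```

```text
t 3.58 tcp [410.5 -61.7 250.5] rot [-1.57  -0.     0.163] F [-0.2  0.3  0.3] w -0.1 cradle [-163.6    0.9  250.5]
[0.344, 2.031, -0.17, 0.003]
[0.344, 12.831, -0.17, 0.003]
[0.344, 12.831, -0.17, 0.003]
```

View pics/s1.png

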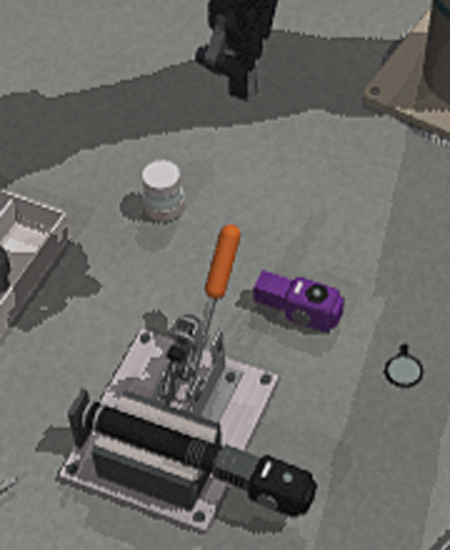

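View pics/w1.png

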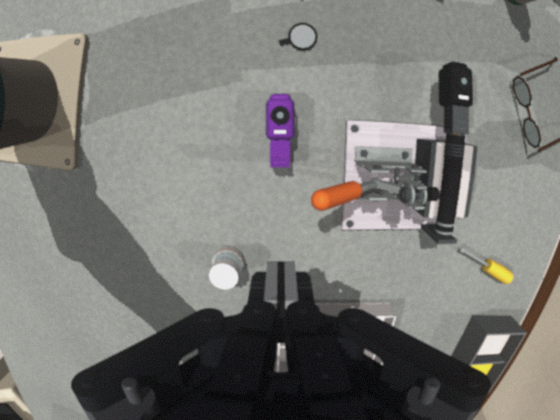

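apply_moves([
  [0,5,-0.1,0,0],
  [0,10,-0.1,0,0],
  [0,12.8,-0.1,0,0],
  [0,12.8,-0.1,0,0],
  [1.5,12.8,-0.1,0,0],
  [3,12.8,-0.1,0,0],
  [4.5,12.5,-0.1,0,0],
  [6,12,-0.1,0,0],
  [7,11.5,-0.1,0,0],
  [7.5,11.3,-0.1,0,0],
])

```text
clock: 4.92
eef_pos: [485.8, -51.0, 138.2]
tool_rot: [-1.571, -0.002, 0.164]
force: [-0.5, -0.9, 0.9]
width: -0.3
```

```bash
python3 -c "
from h import *
stat()
s=ctrl.get_image('scene');cv2.imwrite('pics/s2.png',crop(s['image'],200,330,130,280,4)[:,:,::-1])
relc([(-60,0,140),(-52,0,140),(-48,0,140),(-80,0,140)])"
```

```text
t 4.92 tcp [485.8 -51.  138.2] rot [-1.571 -0.002  0.164] F [-0.5 -0.9  0.9] w -0.3 cradle [-87.5  -0.7 138.2]
[2.72, -0.184, 0.067, 0.001]
[3.52, -0.184, 0.066, 0.001]
[3.92, -0.184, 0.066, 0.001]
[0.72, -0.184, 0.069, 0.001]
```

View pics/s2.png

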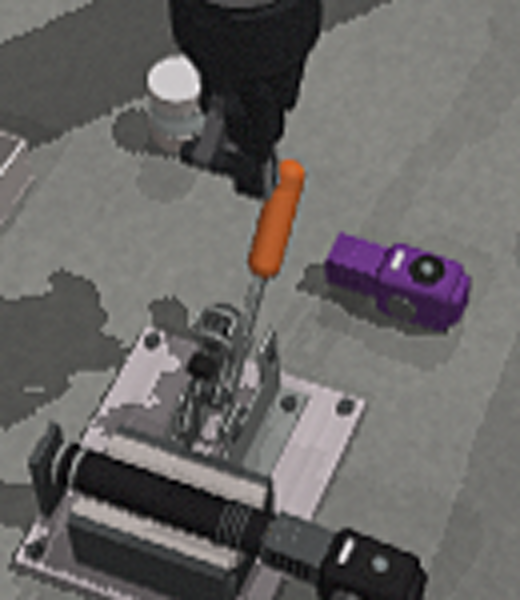

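```bash
python3 -c "
from h import *
stat()
s=ctrl.get_image('scene');t=ctrl.get_image('top');w=ctrl.get_image('wrist')
st=ctrl.read_state()
print(proj(s,st['eef_pos']),proj(t,st['eef_pos']))
print(ctrl.mark_of(s,'grip_end')[:1],ctrl.mark_of(t,'grip_end')[:1],ctrl.mark_of(w,'grip_end')[:1])
cv2.imwrite('pics/t3.png',crop(t['image'],235,345,160,260,6)[:,:,::-1])
cv2.imwrite('pics/w3.png',w['image'][:,:,::-1])
"
```

```text
t 4.97 tcp [486.2 -50.9 138.2] rot [-1.571 -0.002  0.164] F [ 0.8  0.1 -0. ] w 0.1 cradle [-87.2  -0.7 138.2]
[[264.71059957 186.40484155]] [[305.5218404  235.50098715]]
[{'location': [449.0, -57.7, 137.5], 'confidence': 0.84}] [] [{'location': [448.7, -59.1, 142.2], 'confidence': 0.72}]
```

View pics/t3.png

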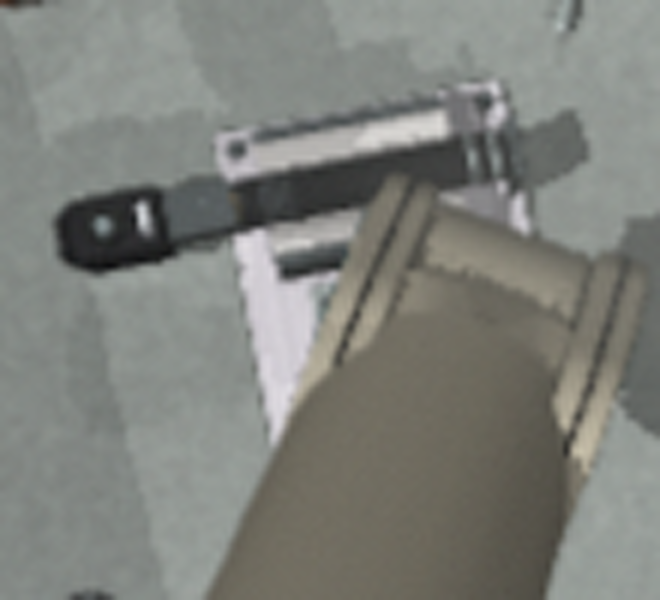

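View pics/w3.png

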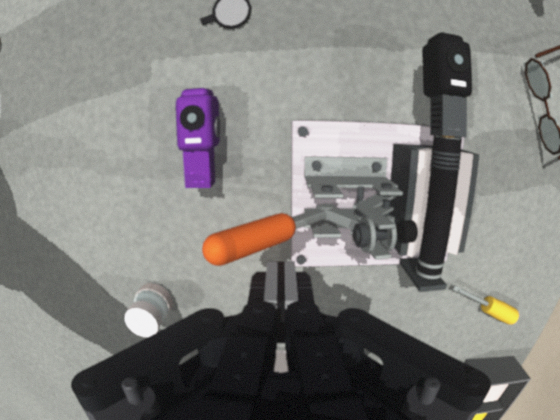

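```bash
python3 -c "
from h import *
stat()
relc([(-115,0,230),(-115,0,118)])
print(proj(dict(ctrl.get_image('scene')),T(*V,[[-115,0,118]])))"
```

```text
t 5.28 tcp [483.8 -51.4 137.3] rot [-1.571e+00  1.000e-03  1.630e-01] F [ 0.8  0.2 -0.9] w -0.1 cradle [-89.6  -0.7 137.3]
[-2.539, -9.274, 0.072, -0.0]
[-2.539, 1.926, 0.072, -0.0]
[[269.69515911 183.58150519]]
```

apply_moves([
  [0,-5,0.1,0,0],
  [-1,-9.3,0.1,0,7],
  [-2.5,-9.3,0.1,0,7],
  [-2.5,-9.3,0.1,0,7],
  [-2.5,-9.3,0.1,0,7],
  [-2.5,-5,0.1,0,7],
  [-2.5,0,0.1,0,7],
  [-2.5,0,0.1,0,7],
])

```text
clock: 6.32
eef_pos: [456.5, -54.0, 134.2]
tool_rot: [-1.569, 0.009, 0.163]
force: [-0.3, -0.3, 0.3]
width: 69.8
```

```bash
python3 -c "
from h import *
stat()
s=ctrl.get_image('scene');w=ctrl.get_image('wrist')
cv2.imwrite('pics/s4.png',crop(s['image'],200,330,130,280,4)[:,:,::-1])
cv2.imwrite('pics/w4.png',w['image'][:,:,::-1])
relc([(-115,0,118)])
"
```

```text
t 6.33 tcp [456.5 -54.  134.2] rot [-1.569  0.009  0.163] F [-0.3 -0.3  0.3] w 69.8 cradle [-117.     1.1  134.2]
[-0.132, 1.958, 0.013, -0.0]
```

View pics/s4.png

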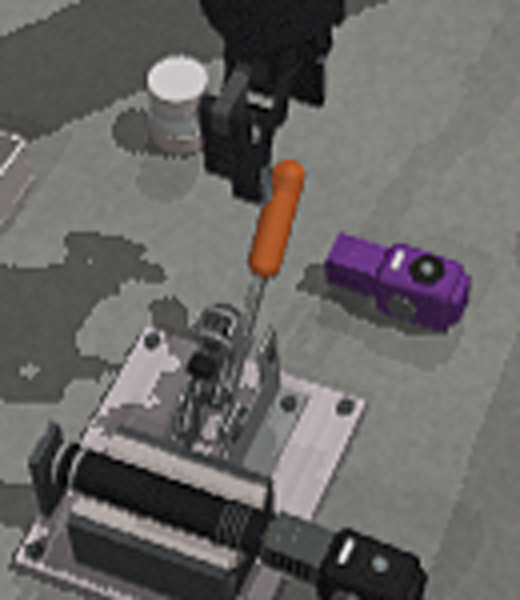

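View pics/w4.png

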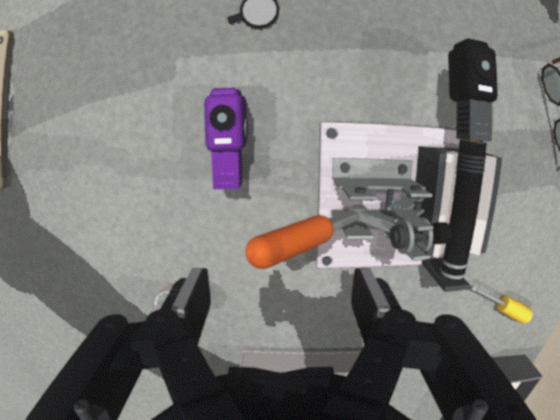

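```bash
cat >> h.py <<'E'
from scipy.spatial.transform import Rotation as Rn
def wproj(w,st,P):
    R=Rn.from_euler('xyz',st["tool_rot"]).as_matrix()
    tl=(np.atleast_2d(P)-st["eef_pos"])@R
    M=np.linalg.inv(w["tool_from_camera"]); c=tl@M[:3,:3].T+M[:3,3]
    f=w["image"].shape[0]/2/np.tan(np.radians(w["vfov"]/2))
    x,y,z=c[:,0],-c[:,1],-c[:,2]; r=np.hypot(x,y); th=np.arctan2(r,z)
    return np.c_[w["cx"]+f*th*x/r, w["cy"]+f*th*y/r]
E
python3 -c "
from h import *
st=ctrl.read_state();w=ctrl.get_image('wrist')
print(wproj(w,st,np.r_[[st['eef_pos']],T(*V,[[-124,0,139.5],[-52,0,70],[55,78.5,70],[-78,69,12],[-78,-81,12],[55,145,58]])]).round())
print(ctrl.mark_of(w,'grip_end')[:1],ctrl.mark_of(w,'head_collar')[:2],ctrl.mark_of(w,'clamp_pivot')[:1])
stat()
"
```

```text
[[278. 250.]
 [261. 251.]
 [355. 214.]
 [479. 126.]
 [318. 123.]
 [313. 269.]
 [474.  51.]]
[{'location': [447.6, -56.6, 144.4], 'confidence': 0.97}] [{'location': [612.6, 51.8, 55.9], 'confidence': 0.61}] [{'location': [521.8, -45.6, 66.2], 'confidence': 0.84}]
t 6.62 tcp [460.9 -54.4 138.9] rot [-1.571 -0.003  0.163] F [-0.1 -0.3 -0.5] w 70.1 cradle [-112.7   -0.   138.9]
```

apply_moves([
  [-0.4,1.2,0,0,7],
  [-0.4,2.2,0,0,7],
  [-0.4,2.2,0,0,7],
  [-0.4,2.2,0,0,7],
])

```text
clock: 7.12
eef_pos: [455.6, -55.1, 115.3]
tool_rot: [-1.571, 0.0, 0.163]
force: [-0.2, -0.1, -1.1]
width: 70.0
```

```bash
python3 -c "
from h import *
stat()
s=ctrl.get_image('scene')
cv2.imwrite('pics/s5.png',crop(s['image'],200,330,130,280,4)[:,:,::-1])
relc([(-115,0,118)])
"
```

```text
t 7.12 tcp [455.6 -55.1 115.3] rot [-1.571  0.     0.163] F [-0.2 -0.1 -1.1] w 70.0 cradle [-118.     0.2  115.3]
[0.283, -0.258, -0.017, -0.0]
```

View pics/s5.png

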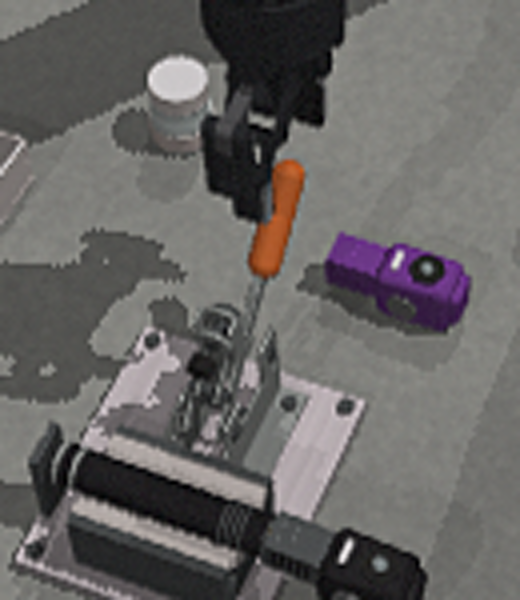

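```bash
python3 -c "
from h import *
stat()
s=ctrl.get_image('scene')
im=crop(s['image'],200,330,130,280,4)[:,:,::-1].copy()
P=T(*V,[[-118,0,115],[-83,11,120],[-83,-11,120],[-83,11,150],[-83,-11,150],[-153,11,120],[-153,-11,120],[-124,0,139.5],[-52,0,70]])
for i,q in enumerate(proj(s,P)):
    u=(q-[200,130]+.5)*4-.5; u=tuple(int(a) for a in u); cv2.circle(im,u,3,(0,255,0),-1); cv2.putText(im,str(i),u,0,.5,(255,255,0),1)
cv2.imwrite('pics/s6.png',im)
E=s['extrinsics'];print(-E[:3,:3].T@E[:3,3])
"
```

```text
t 7.17 tcp [455.8 -55.1 115.4] rot [-1.571 -0.     0.163] F [ 0.4  0.3 -0. ] w 70.3 cradle [-117.8    0.2  115.4]
[1041.0820655   352.93321469 1018.98202676]
```

View pics/s6.png

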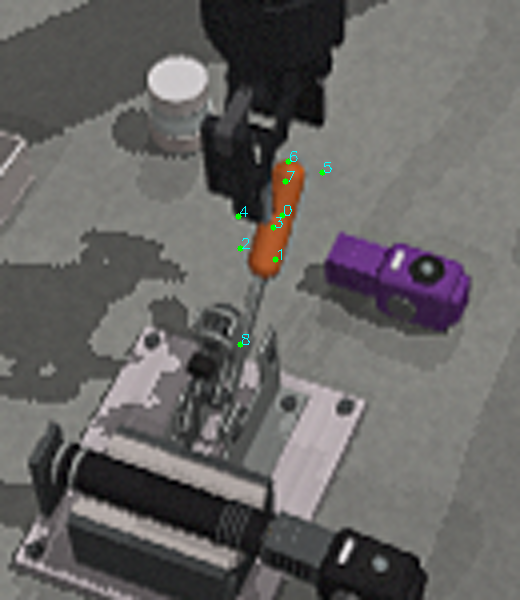

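```bash
python3 -c "
from h import *
w=ctrl.get_image('wrist')
cv2.imwrite('pics/w7.png',crop(w['image'],150,410,200,420,3)[:,:,::-1])
st=dict(eef_pos=np.zeros(3),tool_rot=np.zeros(3))
for y in (0,-10,-20,-30):
  for z in (11,0,-11,-20): print(y,z,wproj(w,st,[[0,y,z],[35,y,z]]).round().tolist())
"
```

```text
0 11 [[278.0, 233.0], [337.0, 233.0]]
0 0 [[278.0, 250.0], [336.0, 250.0]]
0 -11 [[278.0, 266.0], [335.0, 266.0]]
0 -20 [[278.0, 279.0], [334.0, 278.0]]
-10 11 [[278.0, 240.0], [340.0, 239.0]]
-10 0 [[278.0, 257.0], [339.0, 257.0]]
-10 -11 [[278.0, 274.0], [338.0, 274.0]]
-10 -20 [[278.0, 287.0], [336.0, 287.0]]
-20 11 [[278.0, 247.0], [343.0, 247.0]]
-20 0 [[278.0, 266.0], [342.0, 265.0]]
-20 -11 [[278.0, 283.0], [340.0, 282.0]]
-20 -20 [[278.0, 296.0], [339.0, 295.0]]
-30 11 [[278.0, 255.0], [347.0, 255.0]]
-30 0 [[278.0, 275.0], [345.0, 274.0]]
-30 -11 [[278.0, 292.0], [343.0, 292.0]]
-30 -20 [[278.0, 306.0], [342.0, 305.0]]
```

View pics/w7.png

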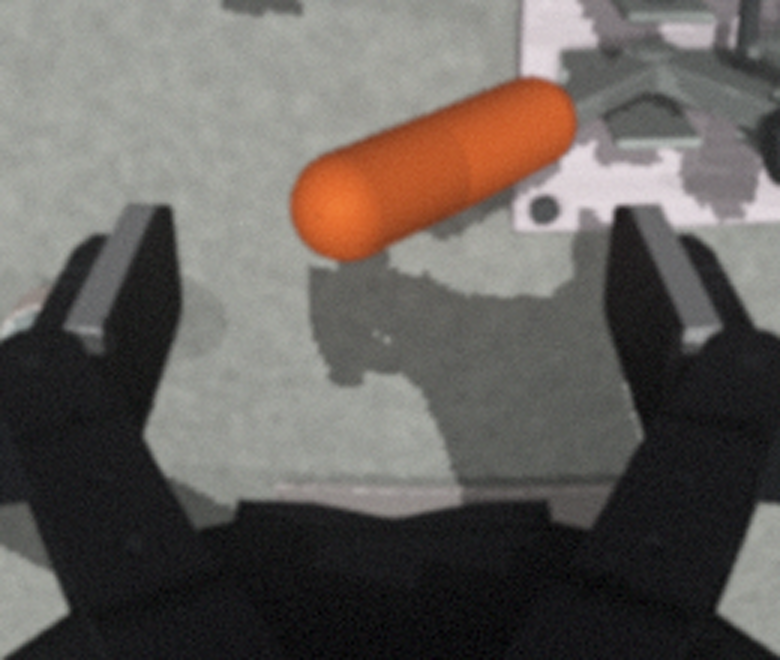

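apply_moves([
  [0,0.5,0,0,7],
  [0,1,0,0,7],
  [0,1,0,0,7],
])

```text
clock: 7.65
eef_pos: [455.2, -54.9, 104.9]
tool_rot: [-1.571, 0.001, 0.163]
force: [-0.3, -0.8, -0.2]
width: 70.1
```

```bash
python3 -c "
from h import *
stat()
s=ctrl.get_image('scene');w=ctrl.get_image('wrist')
im=crop(s['image'],230,300,130,210,7)[:,:,::-1].copy()
cv2.imwrite('pics/s8.png',im)
cv2.imwrite('pics/w8.png',crop(w['image'],150,410,200,420,3)[:,:,::-1])
"
```

```text
t 7.65 tcp [455.2 -54.9 104.9] rot [-1.571e+00  1.000e-03  1.630e-01] F [-0.3 -0.8 -0.2] w 70.1 cradle [-118.4    0.4  104.9]
```

View pics/s8.png

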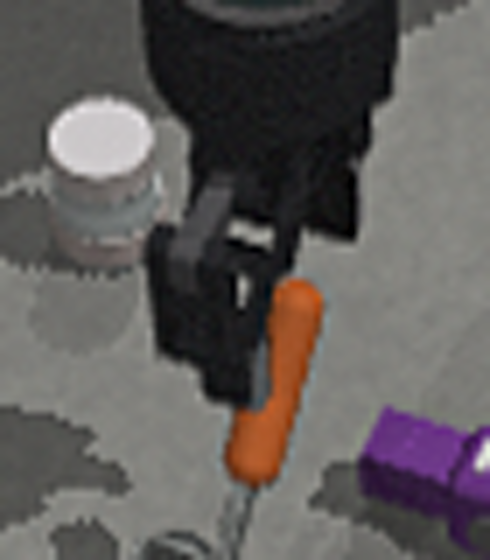

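View pics/w8.png

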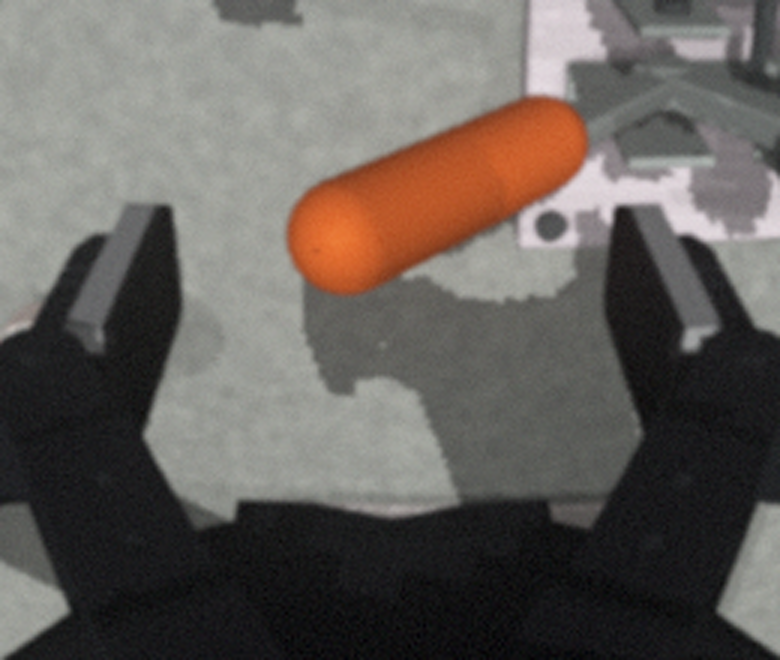

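```bash
python3 -c "
from h import *
from scipy.optimize import least_squares
st=ctrl.read_state();s=ctrl.get_image('scene');w=ctrl.get_image('wrist')
R=Rn.from_euler('xyz',st['tool_rot']).as_matrix()
def f(v):
    P=st['eef_pos']+R@v
    return np.r_[(wproj(w,st,P)[0]-[356.7,268.3]),(proj(s,P)[0]-[267.9,188.3])]
for v0 in ([35,0,0],[35,-40,11]):
    r=least_squares(f,v0);print(r.x.round(1),r.fun.round(2),(st['eef_pos']+R@r.x).round(1))
# left finger inner tip edge
"
```

```text
[ 37.6 -42.8  10.1] [ 0.02 -0.14 -0.5  -0.44] [491. -39. 148.]
[ 37.6 -42.8  10.1] [ 0.02 -0.14 -0.5  -0.44] [491. -39. 148.]
```

apply_moves([
  [0,1,0,0,7],
  [0,2,0,0,7],
  [0,2.2,0,0,7],
  [0,2.2,0,0,7],
])

```text
clock: 8.35
eef_pos: [455.4, -55.0, 83.1]
tool_rot: [-1.571, 0.001, 0.163]
force: [-0.3, 0.3, -0.4]
width: 69.7
```

```bash
python3 -c "
from h import *
stat()
s=ctrl.get_image('scene')
im=crop(s['image'],230,300,130,210,7)[:,:,::-1].copy()
cv2.imwrite('pics/s9.png',im)
"
```

```text
t 8.35 tcp [455.4 -55.   83.1] rot [-1.571e+00  1.000e-03  1.630e-01] F [-0.3  0.3 -0.4] w 69.7 cradle [-118.2    0.3   83.1]
```

View pics/s9.png

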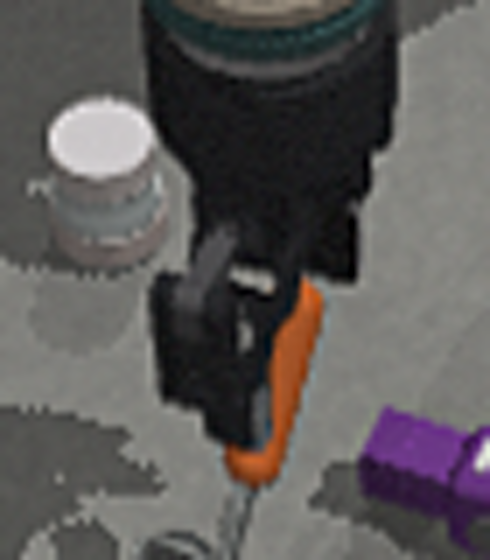

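apply_moves([
  [1,0,0,0,7],
  [2,-0.7,0,0,7],
  [3,-1.4,0,0,7],
  [4,-2,0,0,7],
  [4.8,-2.2,0,0,7],
  [4.8,-2.2,0,0,7],
])

```text
clock: 9.15
eef_pos: [505.0, -46.9, 105.8]
tool_rot: [-1.572, -0.003, 0.164]
force: [0.3, 0.4, -0.2]
width: 70.0
```

```bash
python3 -c "
from h import *
stat()
s=ctrl.get_image('scene')
cv2.imwrite('pics/s10.png',crop(s['image'],210,310,130,250,5)[:,:,::-1].copy())
w=ctrl.get_image('wrist')
cv2.imwrite('pics/w10.png',w['image'][:,:,::-1])
print(ctrl.mark_of(s,'grip_end')[:1])
"
```

```text
t 9.15 tcp [505.  -46.9 105.8] rot [-1.572 -0.003  0.164] F [ 0.3  0.4 -0.2] w 70.0 cradle [-68.    0.2 105.8]
[{'location': [481.3, -48.8, 162.8], 'confidence': 0.57}]
```

View pics/s10.png

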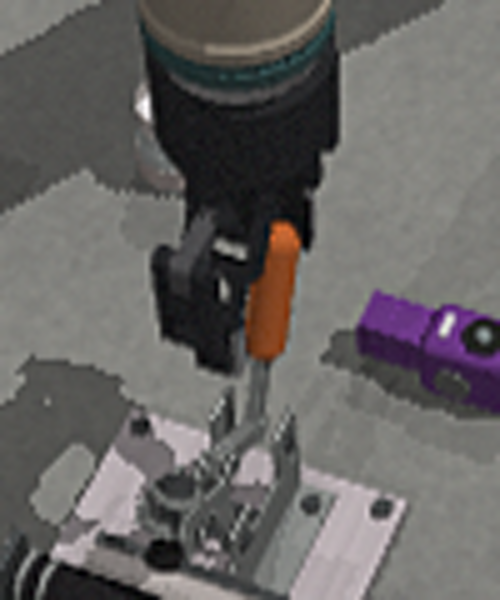

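View pics/w10.png

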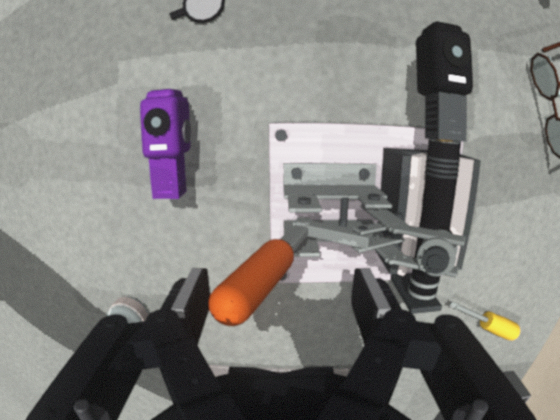

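apply_moves([
  [0,-0.2,0,0,4],
  [0,-0.2,0,0,4],
  [0,-0.2,0,0,4],
  [1,-0.2,0,0,4],
  [2,-0.2,0,0,4],
  [2.8,-0.2,0,0,4],
  [3.4,-0.2,0,0,4],
  [3.4,-0.2,0,0,4],
])

```text
clock: 10.3
eef_pos: [534.8, -41.8, 106.9]
tool_rot: [-1.57, 0.004, 0.163]
force: [-4.8, -1.1, 3.1]
width: 40.2
```

```bash
python3 -c "
from h import *
stat()
s=ctrl.get_image('scene')
cv2.imwrite('pics/s11.png',crop(s['image'],210,310,130,250,5)[:,:,::-1].copy())
w=ctrl.get_image('wrist')
cv2.imwrite('pics/w11.png',w['image'][:,:,::-1])
print(ctrl.mark_of(s,'grip_end')[:1])
"
```

```text
t 10.3 tcp [534.8 -41.8 106.9] rot [-1.57   0.004  0.163] F [-4.8 -1.1  3.1] w 40.2 cradle [-37.7   0.4 106.9]
[{'location': [526.6, -44.1, 168.5], 'confidence': 0.55}]
```

View pics/s11.png

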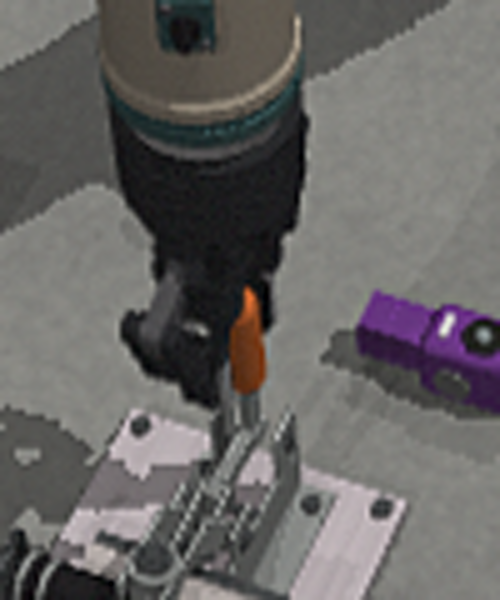

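View pics/w11.png

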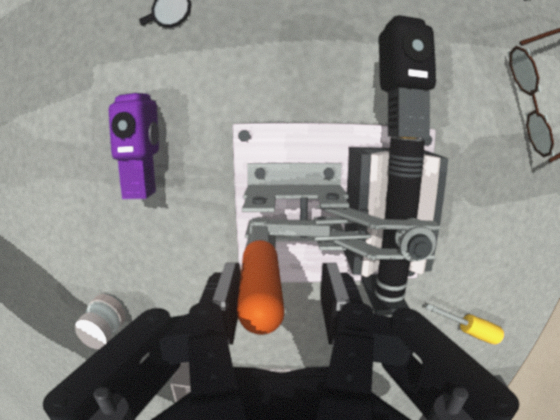

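apply_moves([
  [0.5,0,0,0,4],
  [1.0,0,0,0,4],
  [1.3,0,0,0,4],
  [1.3,0,0,0,4],
])

```text
clock: 10.95
eef_pos: [547.3, -39.9, 107.0]
tool_rot: [-1.57, 0.004, 0.163]
force: [-6.2, -2.0, 4.4]
width: 39.9
```

```bash
python3 -c "
from h import *
stat()
s=ctrl.get_image('scene')
cv2.imwrite('pics/s12.png',crop(s['image'],210,310,130,250,5)[:,:,::-1].copy())
w=ctrl.get_image('wrist')
cv2.imwrite('pics/w12.png',w['image'][:,:,::-1])
print(ctrl.mark_of(s,'grip_end')[:1])
"
```

```text
t 10.95 tcp [547.3 -39.9 107. ] rot [-1.57   0.004  0.163] F [-6.2 -2.   4.4] w 39.9 cradle [-25.1   0.3 107. ]
[{'location': [542.7, -41.0, 166.6], 'confidence': 0.68}]
```

View pics/s12.png

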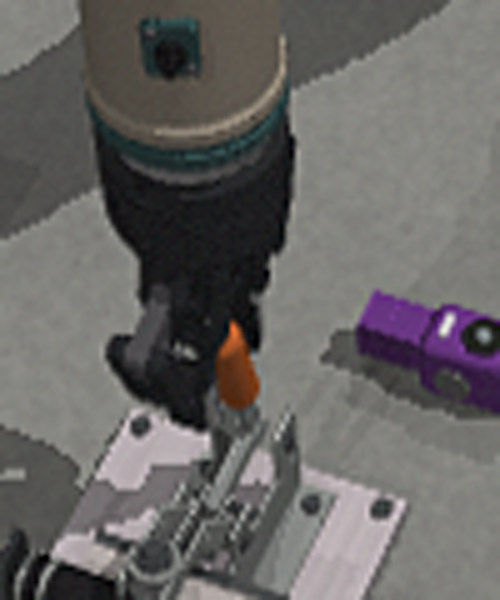

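View pics/w12.png

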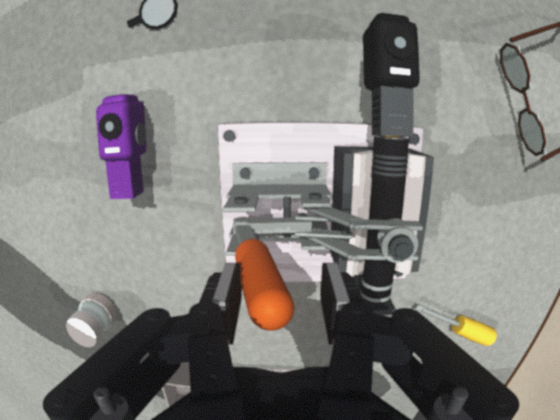

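apply_moves([
  [0.3,0,0,0,4],
  [0.3,0,0,0,4],
])

```text
clock: 11.35
eef_pos: [547.4, -39.8, 106.7]
tool_rot: [-1.569, 0.009, 0.162]
force: [-11.2, -2.2, 7.5]
width: 39.9
```

```bash
python3 -c "
from h import *
stat()
s=ctrl.get_image('scene');w=ctrl.get_image('wrist');st=ctrl.read_state()
print(ctrl.mark_of(s,'grip_end')[:1],ctrl.mark_of(w,'grip_end')[:1],ctrl.mark_of(w,'clamp_pad')[:1])
for q in (.9,.974,1.034):
  a=np.radians(136)-q
  print(q,wproj(w,st,T(*V,[[-52+102*np.cos(a),0,70+102*np.sin(a)]])).round(1))
cv2.imwrite('pics/w13.png',crop(w['image'],170,430,160,360,3)[:,:,::-1])
"
```

```text
t 11.35 tcp [547.4 -39.8 106.7] rot [-1.569  0.009  0.162] F [-11.2  -2.2   7.5] w 39.9 cradle [-24.9   0.3 106.7]
[{'location': [541.0, -40.1, 167.8], 'confidence': 0.83}] [{'location': [540.8, -40.5, 172.7], 'confidence': 0.64}] [{'location': [623.2, -25.2, 70.4], 'confidence': 0.48}]
0.9 [[235.6 313.9]]
0.974 [[253.2 313. ]]
1.034 [[267.4 311.6]]
```

View pics/w13.png

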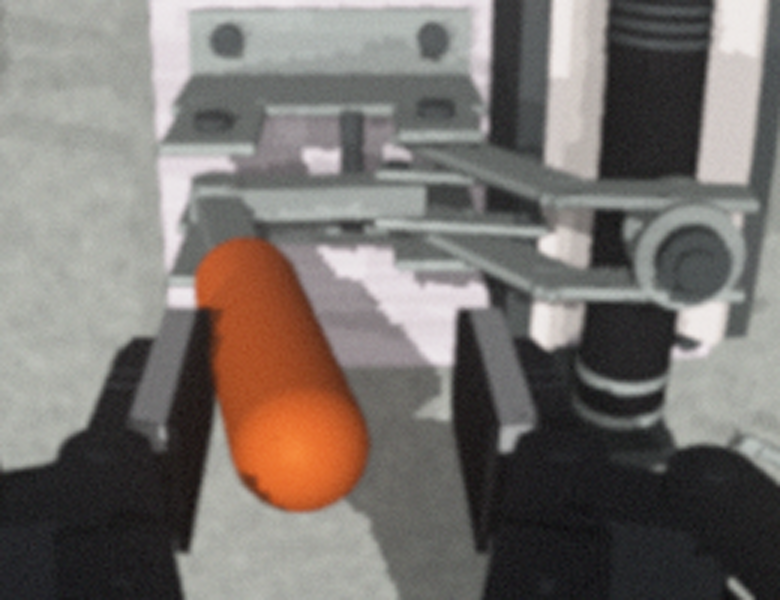

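```bash
python3 -c "
from h import *
from scipy.optimize import least_squares
w=ctrl.get_image('wrist')
st=dict(eef_pos=np.zeros(3),tool_rot=np.zeros(3))
r=least_squares(lambda v:wproj(w,st,[v[0],v[1],10.5])[0]-[323.3,263.3],[20,-40]);print(r.x)
stat();relc([(-30,0,106.7),(-30,0,170),(55,79,150)])
"
```

```text
[ 22.00560999 -37.87622483]
t 11.65 tcp [547.4 -39.9 106.7] rot [-1.569  0.009  0.162] F [-11.1  -2.2   7.2] w 40.2 cradle [-25.    0.3 106.7]
[-0.502, 0.004, -0.03, -0.001]
[-0.502, -6.326, -0.03, -0.001]
[7.991, -4.326, 7.877, -0.001]
```

apply_moves([
  [-0.7,0,0,0,4],
  [-0.8,-3,0,0,4],
  [-0.8,-7,0,0,4],
  [2,-7,3,0,4],
  [6,-7,7,0,6],
  [7.7,-5.5,7.9,0,6],
  [7.7,-4.5,7.9,0,6],
  [7.7,-4.5,7.9,0,6],
])

```text
clock: 12.65
eef_pos: [614.4, 50.0, 151.5]
tool_rot: [-1.572, 0.002, 0.162]
force: [0.1, -0.7, -0.5]
width: 59.9
```

```bash
python3 -c "
from h import *
stat()
s=ctrl.get_image('scene');w=ctrl.get_image('wrist');st=ctrl.read_state()
print(ctrl.mark_of(s,'grip_end')[:1],ctrl.mark_of(w,'head_collar')[:1],ctrl.mark_of(s,'head_collar')[:1])
print(wproj(w,st,T(*V,[[55,60.5,58],[55,78.5,70],[43,60.5,70],[67,60.5,70],[43,94.5,70],[67,94.5,70]])).round(1))
cv2.imwrite('pics/w14.png',w['image'][:,:,::-1])
cv2.imwrite('pics/s14.png',crop(s['image'],200,320,150,300,4)[:,:,::-1].copy())
"
```

```text
t 12.65 tcp [614.4  50.  151.5] rot [-1.572  0.002  0.162] F [ 0.1 -0.7 -0.5] w 59.9 cradle [ 55.7  78.1 151.5]
[{'location': [571.6, -37.8, 3.3], 'confidence': 0.32}] [{'location': [401.8, -33.7, 22.1], 'confidence': 0.77}] [{'location': [405.5, -36.3, 17.3], 'confidence': 0.82}]
[[277.7 222.4]
 [277.4 207.2]
 [263.5 227.3]
 [291.5 227.2]
 [262.7 188.7]
 [291.9 188.6]]
```

View pics/w14.png

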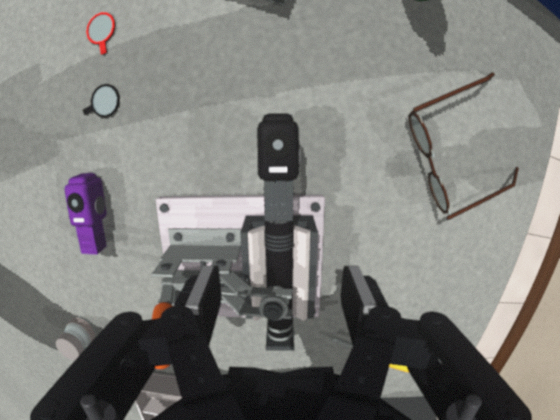

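View pics/s14.png

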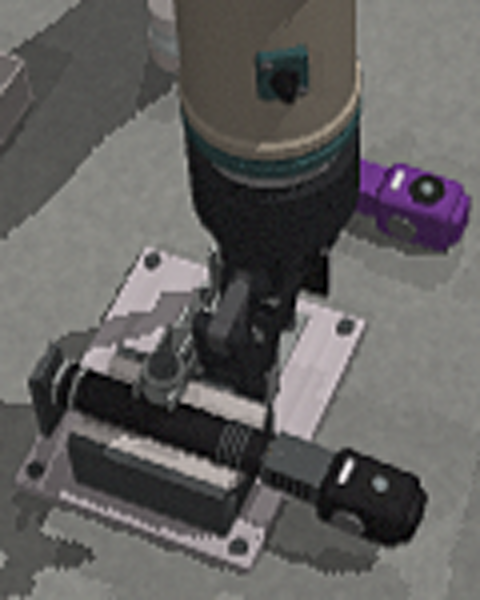

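apply_moves([
  [0,4,0.3,0,6],
  [0,8,0.3,0,6],
  [0,11,0.3,0,6],
  [0,12,0.3,0,6],
  [0,12,0.3,0,6],
])

```text
clock: 13.52
eef_pos: [615.2, 54.0, 32.6]
tool_rot: [-1.571, -0.0, 0.163]
force: [0.7, 0.3, 0.0]
width: 60.1
```

```bash
python3 -c "
from h import *
stat()
s=ctrl.get_image('scene');w=ctrl.get_image('wrist');st=ctrl.read_state()
print(wproj(w,st,T(*V,[[43,60.5,70],[67,60.5,70],[43,94.5,70],[67,94.5,70]])).round(1))
cv2.imwrite('pics/w15.png',crop(w['image'],150,410,100,320,3)[:,:,::-1])
cv2.imwrite('pics/s15.png',crop(s['image'],230,320,200,300,6)[:,:,::-1].copy())
"
```

```text
t 13.53 tcp [615.2  54.   32.6] rot [-1.571 -0.     0.163] F [0.7 0.3 0. ] w 60.1 cradle [57.1 81.9 32.6]
[[249.6 314.8]
 [294.9 314.9]
 [246.6 258.1]
 [296.2 258.2]]
```

View pics/w15.png

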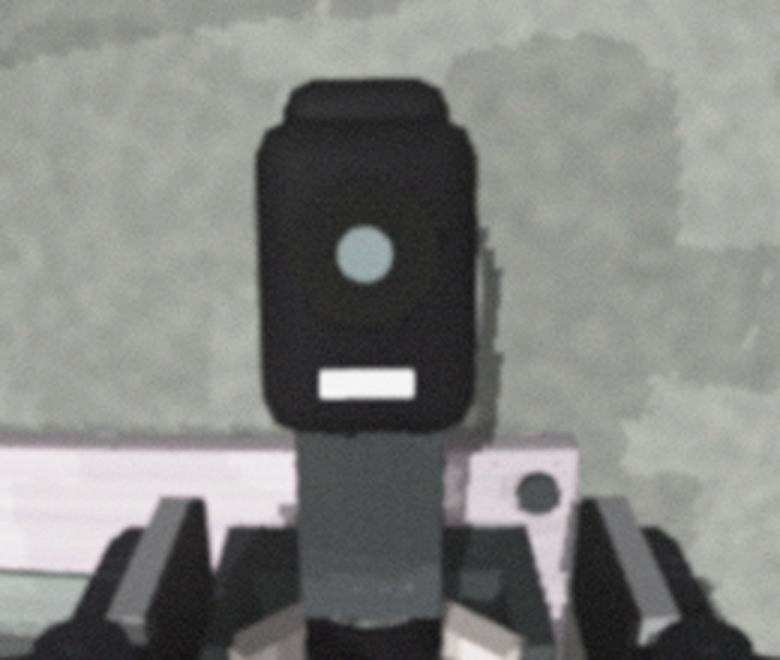

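View pics/s15.png

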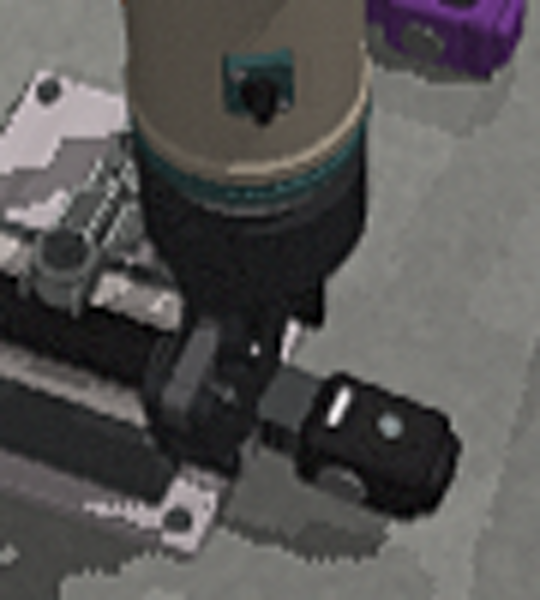

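apply_moves([
  [-0.25,0,0.5,0,6],
  [-0.25,1,0.5,0,6],
  [-0.25,2,0.5,0,6],
  [-0.25,2.8,0.5,0,6],
  [-0.25,2.8,0.5,0,6],
  [-0.25,2.8,0.5,0,6],
])

```text
clock: 14.38
eef_pos: [611.9, 58.7, 4.3]
tool_rot: [-1.571, 0.0, 0.163]
force: [-0.9, 0.0, 0.7]
width: 60.1
```

```bash
python3 -c "
from h import *
stat()
s=ctrl.get_image('scene');w=ctrl.get_image('wrist');st=ctrl.read_state()
cv2.imwrite('pics/w16.png',crop(w['image'],150,410,180,400,3)[:,:,::-1])
cv2.imwrite('pics/s16.png',crop(s['image'],230,320,200,300,6)[:,:,::-1].copy())
"
```

```text
t 14.38 tcp [611.9  58.7   4.3] rot [-1.571  0.     0.163] F [-0.9  0.   0.7] w 60.1 cradle [54.6 87.1  4.3]
```

View pics/w16.png

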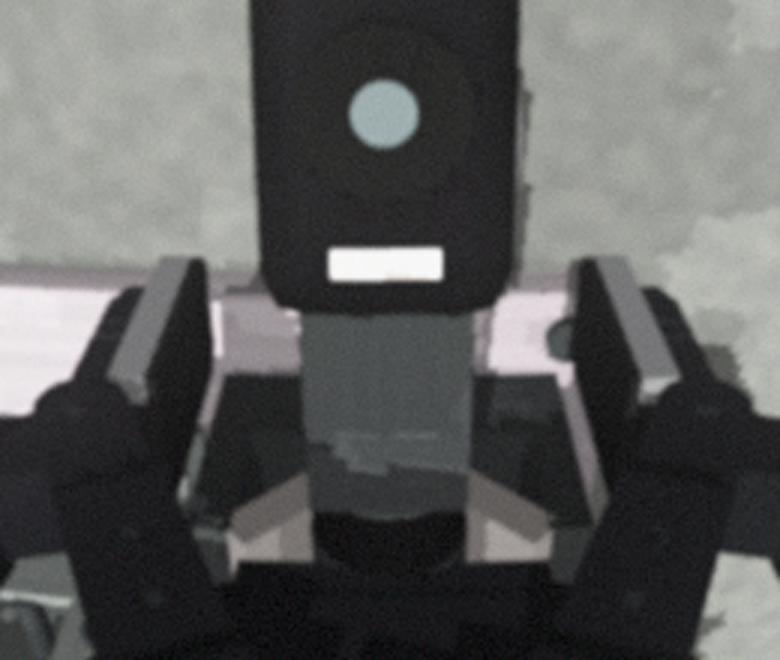

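View pics/s16.png

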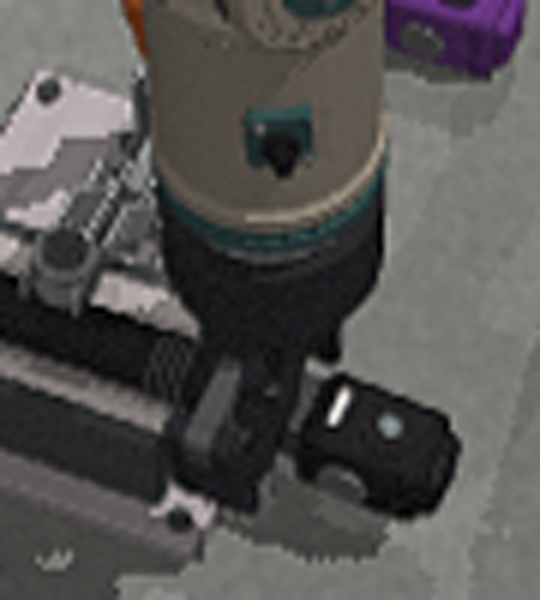

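```bash
python3 -c "
from h import *
from scipy.optimize import least_squares
st=ctrl.read_state();s=ctrl.get_image('scene');w=ctrl.get_image('wrist')
R=Rn.from_euler('xyz',st['tool_rot']).as_matrix()
def f(v):
    P=st['eef_pos']+R@v
    return np.r_[(wproj(w,st,P)[0]-[348.5,266]),(proj(s,P)[0]-[272.5,284.5])]
r=least_squares(f,[35,-30,11]);print(r.x.round(1),r.fun.round(2),(st['eef_pos']+R@r.x).round(1))
"
```

```text
[ 34.8 -36.7   8. ] [-0.12  0.28  0.87  1.05] [645.1  72.3  41.4]
```

apply_moves([
  [-0.1,0,0,0,4],
  [-0.1,0,0,0,3],
  [-0.1,0,0,0,2.6],
  [-0.1,0,0,0,2.3],
  [-0.1,0,0,0,0],
  [-0.1,0,0,0,0],
  [-0.1,0,0,0,0],
])

```text
clock: 15.45
eef_pos: [611.0, 58.4, 4.6]
tool_rot: [-1.571, -0.001, 0.163]
force: [0.0, -0.6, 2.2]
width: 22.7
```

```bash
python3 -c "
from h import *
stat()
w=ctrl.get_image('wrist')
cv2.imwrite('pics/w17.png',crop(w['image'],150,410,180,400,3)[:,:,::-1])
"
```

```text
t 15.45 tcp [611.   58.4   4.6] rot [-1.571e+00 -1.000e-03  1.630e-01] F [ 0.  -0.6  2.2] w 22.7 cradle [53.8 87.   4.6]
```

View pics/w17.png

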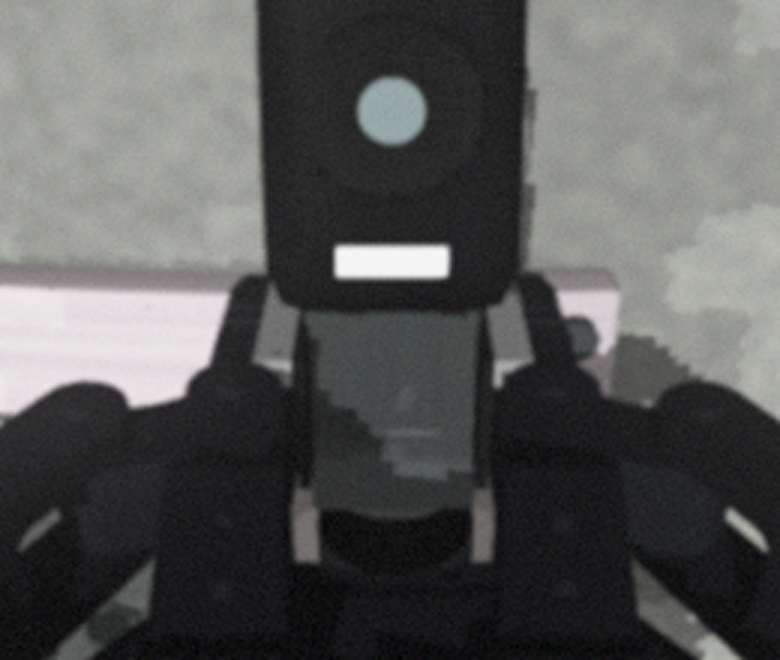

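apply_moves([
  [-0.1,0,0.3,0,0],
  [-0.1,0,0.6,0,0],
  [-0.1,0,0.9,0,0],
  [-0.1,0,1.2,0,0],
  [-0.1,0,1.5,0,0],
  [-0.1,0,1.8,0,0],
  [-0.1,0,2.2,0,0],
  [-0.1,0,2.6,0,0],
  [-0.1,0,3.0,0,0],
  [-0.1,0,3.5,0,0],
  [-0.1,0,4.0,0,0],
  [-0.1,0,4.0,0,0],
])

```text
clock: 17.0
eef_pos: [603.1, 98.9, 4.4]
tool_rot: [-1.57, 0.0, 0.164]
force: [-0.3, 0.9, -1.4]
width: 23.2
```

```bash
python3 -c "
from h import *
stat()
w=ctrl.get_image('wrist');s=ctrl.get_image('scene')
cv2.imwrite('pics/w18.png',w['image'][:,:,::-1])
cv2.imwrite('pics/s18.png',crop(s['image'],190,330,150,300,4)[:,:,::-1].copy())
"
```

```text
t 17.0 tcp [603.1  98.9   4.4] rot [-1.57   0.     0.164] F [-0.3  0.9 -1.4] w 23.2 cradle [ 52.5 128.1   4.4]
```

View pics/w18.png

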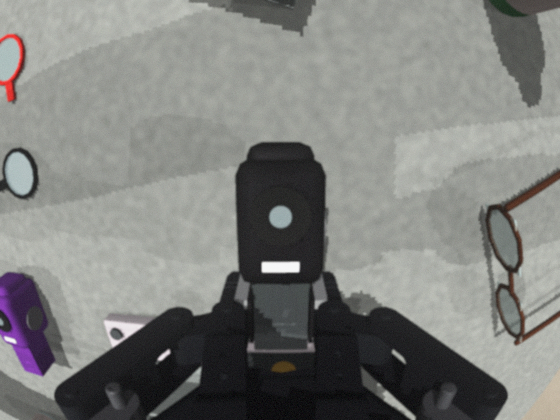

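View pics/s18.png

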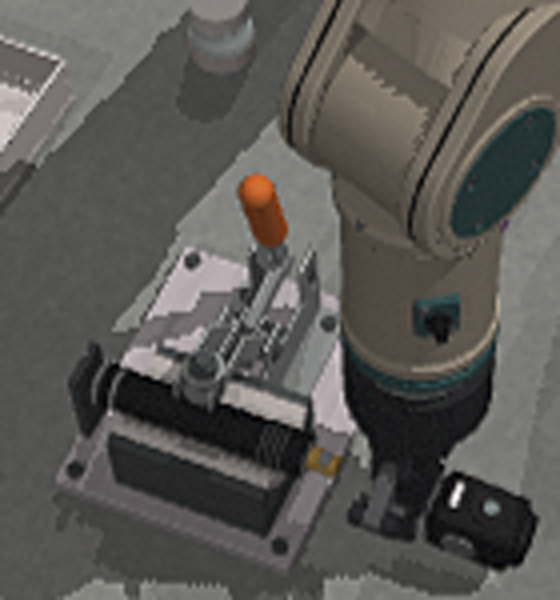

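```bash
python3 -c "
from h import *
rel([(603,99,120,.163),(503,290.5,120,-.198),(503,290.5,-10,-.198)])
"
```

```text
[-0.011, -11.561, 0.109, 0.0]
[-6.769, -11.561, 20.628, 0.361]
[-6.769, 1.439, 20.628, 0.361]
```

apply_moves([
  [0,-3,0,0,0],
  [0,-7,0,0,0],
  [0,-11.5,0,0,0],
  [-1,-11.5,3.5,0.06,0],
  [-2.5,-11.5,8,0.14,0],
  [-4.2,-11.5,12.5,0.22,0],
  [-5.7,-11.5,17,0.3,0],
  [-6.8,-11.5,20.6,0.36,0],
  [-6.8,-11.5,20.6,0.36,0],
  [-6.8,-11.5,20.6,0.36,0],
])

```text
clock: 18.35
eef_pos: [503.1, 289.4, 119.5]
tool_rot: [-1.571, -0.001, -0.197]
force: [-0.6, -0.5, -0.5]
width: 23.1
```

```bash
python3 -c "
from h import *
stat()
w=ctrl.get_image('wrist');s=ctrl.get_image('scene');st=ctrl.read_state()
print(wproj(w,st,T(508.5,317,-.198,[[95,65,28],[95,-65,28],[-95,-65,28],[-95,65,28]])).round())
cv2.imwrite('pics/w19.png',w['image'][:,:,::-1])
cv2.imwrite('pics/s19.png',crop(s['image'],310,470,210,360,4)[:,:,::-1].copy())
"
```

```text
t 18.35 tcp [503.1 289.4 119.5] rot [-1.571e+00 -1.000e-03 -1.970e-01] F [-0.6 -0.5 -0.5] w 23.1 cradle [-15.2 332.4 119.5]
[[391.  99.]
 [381. 243.]
 [177. 243.]
 [166. 100.]]
```

View pics/w19.png

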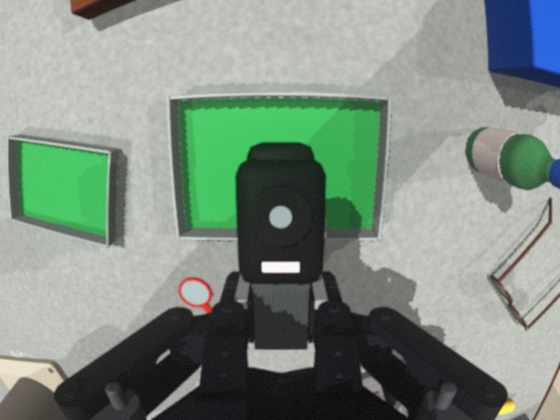

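View pics/s19.png

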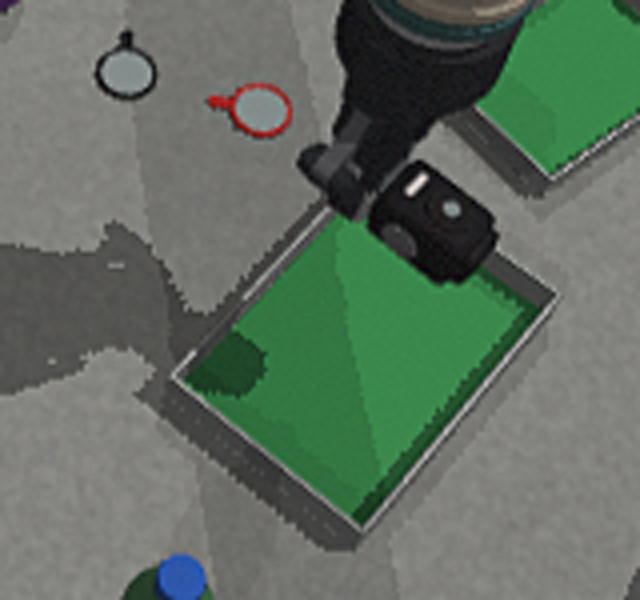

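apply_moves([
  [0,4,0.2,0,0],
  [0,8,0.2,0,0],
  [0,11,0.2,0,0],
  [0,12.5,0.2,0,0],
  [0,13.3,0.2,0,0],
  [0,13.8,0.2,0,0],
  [0,13.8,0.2,0,0],
])

```text
clock: 19.32
eef_pos: [503.7, 292.4, -18.1]
tool_rot: [-1.57, -0.001, -0.197]
force: [0.1, 1.5, 0.2]
width: 23.0
```

```bash
python3 -c "
from h import *
stat()
w=ctrl.get_image('wrist');s=ctrl.get_image('scene');st=ctrl.read_state()
cv2.imwrite('pics/w20.png',w['image'][:,:,::-1])
cv2.imwrite('pics/s20.png',crop(s['image'],340,450,230,350,5)[:,:,::-1].copy())
"
```

```text
t 19.32 tcp [503.7 292.4 -18.1] rot [-1.57e+00 -1.00e-03 -1.97e-01] F [0.1 1.5 0.2] w 23.0 cradle [-14.2 335.2 -18.1]
```

View pics/w20.png

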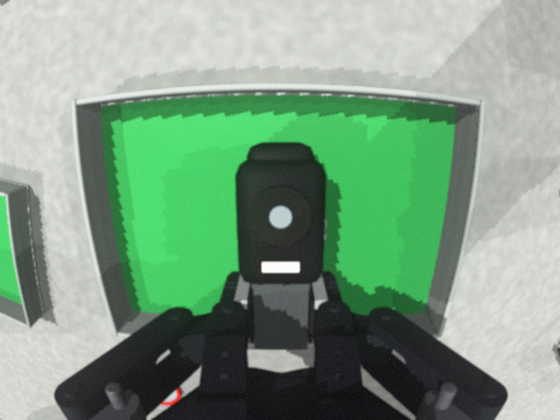

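View pics/s20.png

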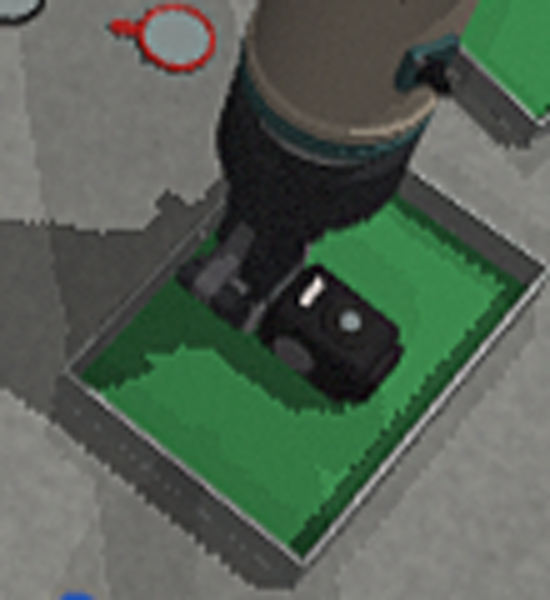

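apply_moves([
  [0,0.2,0,0,0],
  [0,0.4,0,0,0],
  [0,0.5,0,0,0],
  [0,0.5,0,0,0],
])

```text
clock: 19.92
eef_pos: [503.5, 291.2, -22.1]
tool_rot: [-1.571, -0.0, -0.198]
force: [-2.5, -3.7, 10.0]
width: 22.9
```

apply_moves([
  [0,0.1,0,0,0],
  [0,0.2,0,0,0],
  [0,0.2,0,0,0],
])

```text
clock: 20.3
eef_pos: [503.4, 290.5, -24.1]
tool_rot: [-1.572, -0.0, -0.198]
force: [-2.6, -4.1, 11.0]
width: 23.4
```

apply_moves([
  [0,-0.1,0,0,2.6],
  [0,-0.1,0,0,3],
  [0,-0.1,0,0,4],
  [0,-0.1,0,0,5],
  [0,-0.1,0,0,5.5],
  [0,-0.1,0,0,5.5],
])

```text
clock: 21.05
eef_pos: [503.1, 292.2, -24.7]
tool_rot: [-1.571, 0.0, -0.197]
force: [-0.0, -0.9, -0.1]
width: 55.3
```

```bash
python3 -c "
from h import *
stat()
w=ctrl.get_image('wrist');s=ctrl.get_image('scene');st=ctrl.read_state()
cv2.imwrite('pics/w21.png',w['image'][:,:,::-1])
cv2.imwrite('pics/s21.png',crop(s['image'],340,450,230,350,5)[:,:,::-1].copy())
"
```

```text
t 21.05 tcp [503.1 292.2 -24.7] rot [-1.571  0.    -0.197] F [-0.  -0.9 -0.1] w 55.3 cradle [-14.8 335.2 -24.7]
```

View pics/w21.png

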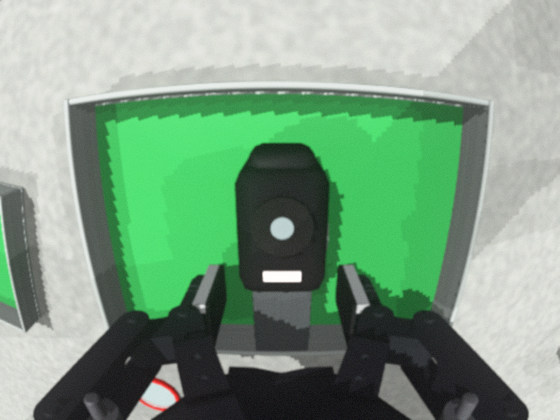

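View pics/s21.png

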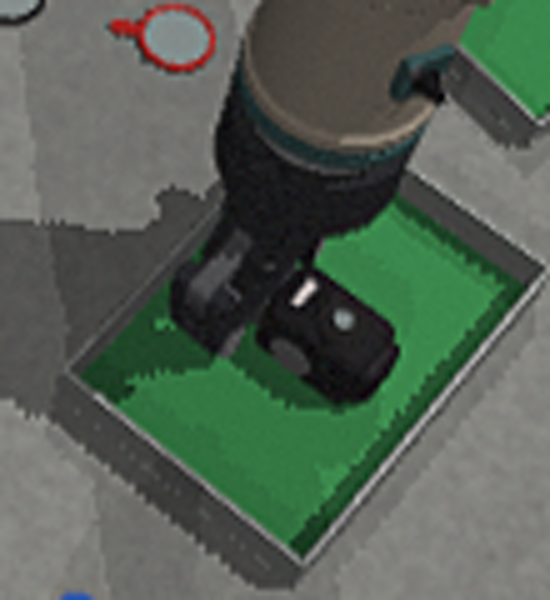

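apply_moves([
  [0,-2,0,0,5.5],
  [0,-6,0,0,5.5],
  [0,-11,0,0,5.5],
  [0,-16,0,0,5.5],
  [0,-16,0,0,0],
  [0,-16,0,0,0],
])

```text
clock: 21.9
eef_pos: [502.6, 292.4, 135.9]
tool_rot: [-1.57, 0.0, -0.197]
force: [0.0, 0.2, -0.8]
width: 19.1
```

```bash
python3 -c "
from h import *
stat()
w=ctrl.get_image('wrist');s=ctrl.get_image('scene');st=ctrl.read_state()
for p in (w,s):
  for q in ('head_collar','head_mid'): print(q,[(d['location'],round(d['confidence'],2)) for d in ctrl.mark_of(p,q)[:3]])
cv2.imwrite('pics/w22.png',w['image'][:,:,::-1])
cv2.imwrite('pics/s22.png',crop(s['image'],350,440,250,340,6)[:,:,::-1].copy())
rel([(580,100,150,.163),(557,-38.5,150,.163)])
relc([(0,0,120),(-10,0,95)])
"
```

```text
t 21.9 tcp [502.6 292.4 135.9] rot [-1.57   0.    -0.197] F [ 0.   0.2 -0.8] w 19.1 cradle [-15.2 335.4 135.9]
head_collar [([501.4, 286.1, 28.3], 0.65)]
head_mid [([510.5, 331.3, 23.0], 0.69)]
head_collar [([503.8, 286.7, 30.1], 0.88), ([406.0, -34.7, 19.8], 0.87), ([574.0, -33.7, 57.0], 0.53)]
head_mid [([514.2, 320.9, 27.6], 0.81), ([399.7, 5.5, 17.0], 0.78)]
[11.344, -1.555, -17.293, -0.36]
[11.803, -1.555, -31.325, -0.36]
[13.237, 1.445, -30.794, -0.36]
[12.301, 3.945, -31.147, -0.36]
```

View pics/w22.png

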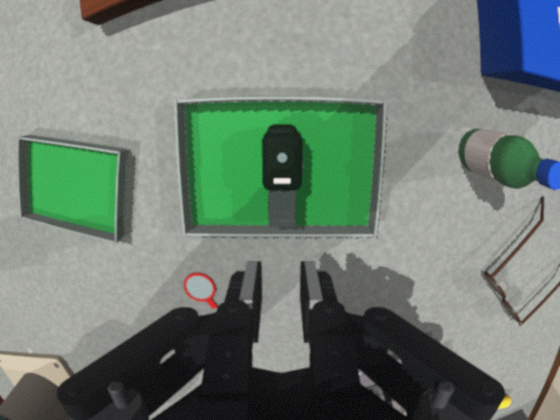

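View pics/s22.png

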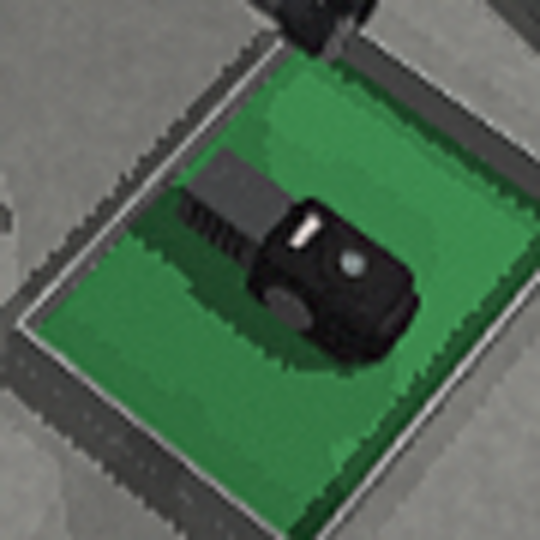

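```bash
python3 -c "
from h import *
relc([(15,80,165),(15,0,165),(15,0,103)])
"
```

```text
[11.821, -3.055, -22.779, -0.36]
[14.641, -3.055, -30.265, -0.36]
[14.641, 3.145, -30.265, -0.36]
```

apply_moves([
  [4,-3,-5,-0.1,0],
  [8,-3,-10,-0.2,0],
  [10,-3,-15,-0.3,0],
  [11.5,-3,-20,-0.36,0],
  [13,-3,-25,-0.36,0],
  [14.6,-3,-30.3,-0.36,0],
  [14.6,-3,-30.3,-0.36,0],
  [14.6,0,-30.3,-0.36,0],
  [14.6,0,-30.3,-0.36,0],
])

```text
clock: 23.32
eef_pos: [584.9, -32.1, 133.2]
tool_rot: [-1.569, 0.005, 0.164]
force: [0.0, -0.2, 0.2]
width: -0.2
```

```bash
python3 -c "
from h import *
stat()
w=ctrl.get_image('wrist');s=ctrl.get_image('scene')
cv2.imwrite('pics/w23.png',w['image'][:,:,::-1])
cv2.imwrite('pics/s23.png',crop(s['image'],190,320,140,290,4)[:,:,::-1].copy())
relc([(15,0,103)])
"
```

```text
t 23.32 tcp [584.9 -32.1 133.2] rot [-1.569  0.005  0.164] F [ 0.  -0.2  0.2] w -0.2 cradle [ 13.3   1.8 133.2]
[-0.02, 3.239, -0.086, 0.001]
```

View pics/w23.png

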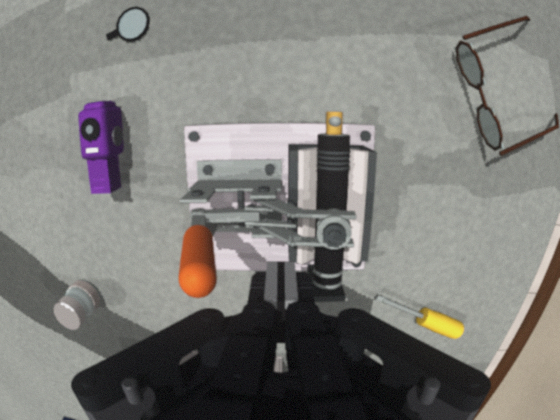

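View pics/s23.png

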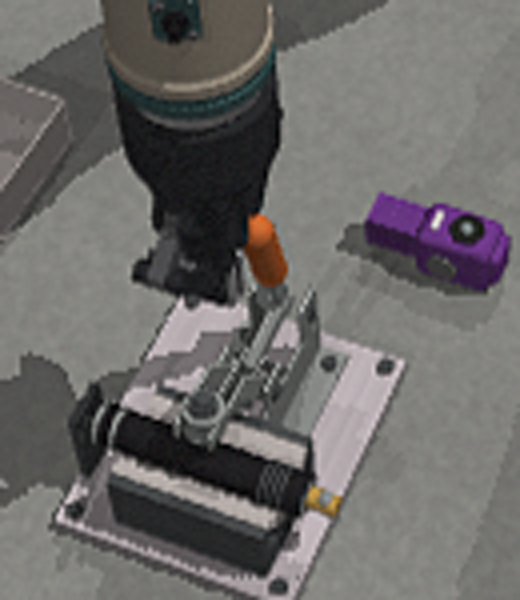

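apply_moves([
  [0,1.5,-0.1,0,0],
  [0,3,-0.1,0,0],
  [0,3,-0.1,0,0],
  [-1.2,3,-0.1,0,0],
  [-2,3,-0.1,0,0],
  [-2.8,3,-0.1,0,0],
  [-3.6,3,-0.1,0,0],
  [-4.4,2.8,-0.1,0,0],
  [-4.4,2.8,-0.1,0,0],
])

```text
clock: 24.55
eef_pos: [542.4, -41.8, 107.4]
tool_rot: [-1.57, 0.001, 0.162]
force: [0.5, -0.3, -0.0]
width: -0.1
```

```bash
python3 -c "
from h import *
stat()
w=ctrl.get_image('wrist');s=ctrl.get_image('scene')
cv2.imwrite('pics/w24.png',w['image'][:,:,::-1])
cv2.imwrite('pics/s24.png',crop(s['image'],190,320,140,290,4)[:,:,::-1].copy())
print(ctrl.mark_of(w,'grip_end')[:1])
relc([(-95,0,99)])
"
```

```text
t 24.55 tcp [542.4 -41.8 107.4] rot [-1.57e+00  1.00e-03  1.62e-01] F [ 0.5 -0.3 -0. ] w -0.1 cradle [-30.3  -0.8 107.4]
[{'location': [508.2, -48.0, 170.4], 'confidence': 0.67}]
[-6.617, 0.831, 0.082, 0.0]
```

View pics/w24.png

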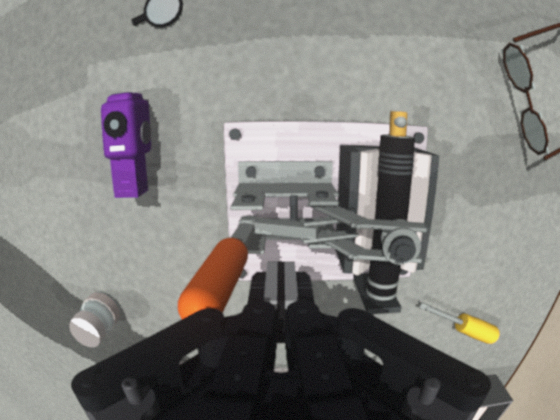

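View pics/s24.png

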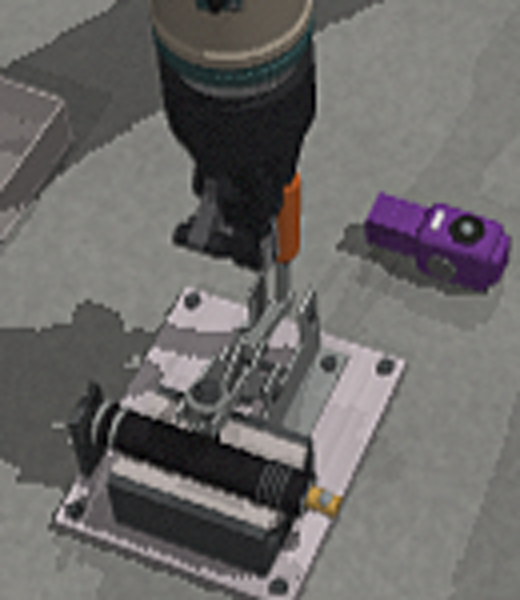

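apply_moves([
  [-0.8,0,0.1,0,0],
  [-1.6,0,0.1,0,0],
  [-2.4,0,0.1,0,0],
  [-3.2,0,0.1,0,0],
  [-4,0.2,0.1,0,0],
  [-4.8,0.4,0.1,0,0],
  [-5.6,0.6,0.1,0,0],
  [-6.2,0.8,0.1,0,0],
  [-6.6,0.9,0.1,0,0],
  [-6.6,0.9,0.1,0,0],
])

```text
clock: 25.95
eef_pos: [477.7, -51.4, 98.2]
tool_rot: [-1.57, 0.001, 0.163]
force: [0.8, 0.5, -0.2]
width: 0.0
```

```bash
python3 -c "
from h import *
stat()
w=ctrl.get_image('wrist');s=ctrl.get_image('scene')
cv2.imwrite('pics/w25.png',w['image'][:,:,::-1])
cv2.imwrite('pics/s25.png',crop(s['image'],190,320,140,290,4)[:,:,::-1].copy())
print(ctrl.mark_of(w,'grip_end')[:1],ctrl.mark_of(s,'grip_end')[:1])
relc([(-97,0,97)])
"
```

```text
t 25.95 tcp [477.7 -51.4  98.2] rot [-1.57e+00  1.00e-03  1.63e-01] F [ 0.8  0.5 -0.2] w 0.0 cradle [-95.7   0.3  98.2]
[{'location': [444.7, -58.8, 143.5], 'confidence': 0.9}] [{'location': [451.3, -55.5, 139.8], 'confidence': 0.48}]
[-0.232, 0.138, -0.016, 0.0]
```

View pics/w25.png

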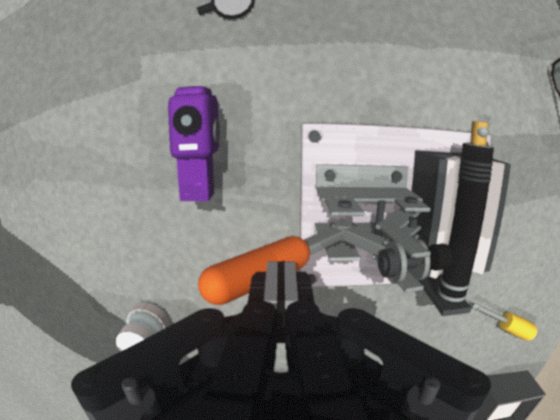

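View pics/s25.png

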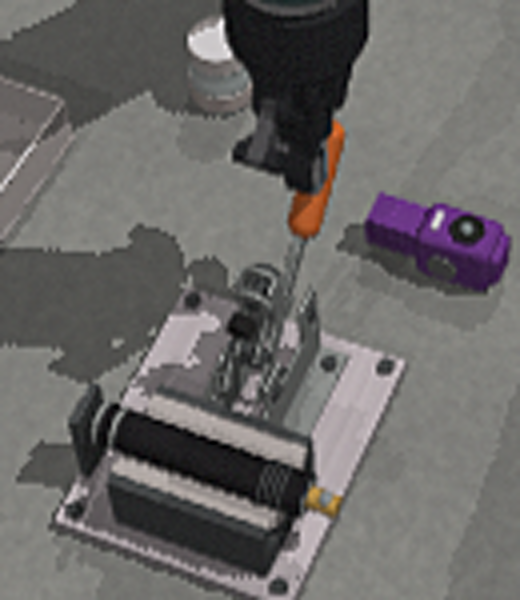

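apply_moves([
  [-0.2,0.3,0,0,0],
  [-0.4,0.5,0,0,0],
  [-0.4,0.6,0,0,0],
  [-0.4,0.6,0,0,0],
])

```text
clock: 26.65
eef_pos: [478.9, -52.1, 94.3]
tool_rot: [-1.572, -0.008, 0.163]
force: [3.9, 1.3, 13.7]
width: 0.3
```

```bash
python3 -c "
from h import *
stat()"
```

```text
t 26.65 tcp [478.9 -52.1  94.3] rot [-1.572 -0.008  0.163] F [ 3.9  1.3 13.7] w 0.3 cradle [-94.6  -0.6  94.3]
```

apply_moves([
  [0.3,-1,0,0,0],
  [0.3,-5,0,0,0],
  [0.3,-10,0,0,0],
  [0.3,-15,6,0,0],
  [0.3,-15,12,0,0],
  [0.3,-15,18,0,0],
  [0.3,-15,18,0,0],
  [0.3,-15,18,0,0],
])

```text
clock: 27.65
eef_pos: [447.7, 126.0, 242.2]
tool_rot: [-1.572, 0.001, 0.164]
force: [1.2, -0.7, -0.3]
width: 0.1
```

```bash
python3 -c "
from h import *
stat()
t=ctrl.get_image('top');s=ctrl.get_image('scene')
cv2.imwrite('pics/t26.png',t['image'][:,:,::-1])
cv2.imwrite('pics/s26.png',s['image'][:,:,::-1])
import pickle;t0,s0=pickle.load(open('p0.pkl','rb'))
cv2.imwrite('pics/cmp.png',np.hstack([crop(s0['image'],195,300,160,290,3.5),crop(s['image'],195,300,160,290,3.5)])[:,:,::-1])
print(ctrl.mark_of(s,'grip_end')[:1],ctrl.mark_of(s,'scope_handle')[:1])
"
```

```text
t 27.65 tcp [447.7 126.  242.2] rot [-1.572e+00  1.000e-03  1.640e-01] F [ 1.2 -0.7 -0.3] w 0.1 cradle [-96.5 180.2 242.2]
[{'location': [447.6, -56.8, 138.0], 'confidence': 0.54}] [{'location': [624.3, -23.0, 55.0], 'confidence': 0.8}]
```

View pics/cmp.png

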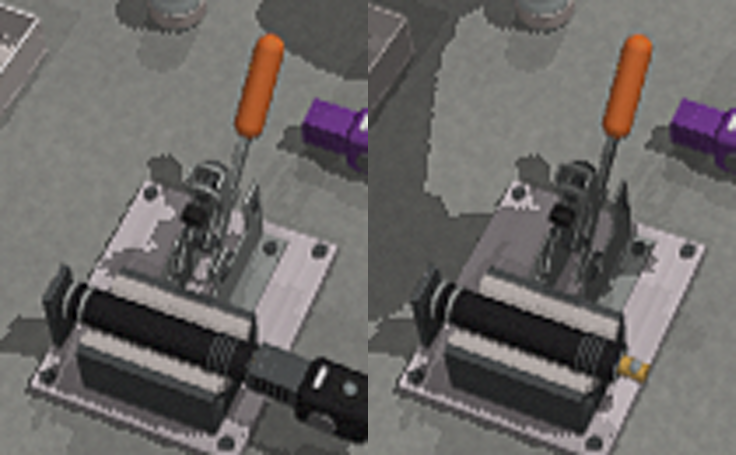

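View pics/s26.png

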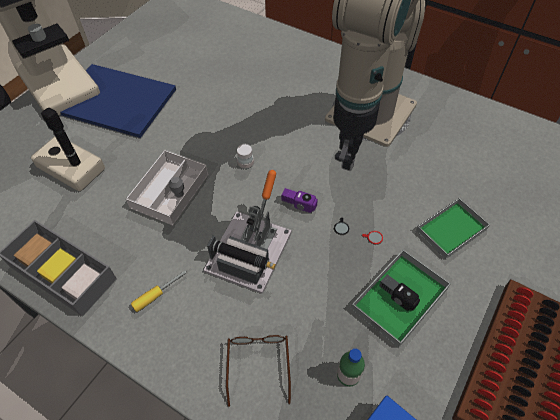

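The before/after comparison shows the clamp handle back at its start position at (270,172). The tube has not moved in the V-block, the black head lies flat in the large tray at (401,293), and nothing else has shifted. The gripper is clear of everything, so I'm handing in.

```bash
python3 -c "
from h import *
print(ctrl.finish_job())"
```

```text
the job is handed in; nothing more can be done
None
```

The job is handed in after about 28 s of the 72 s. The clamp was locked, the head pulled off and laid in the larger green-mat tray, and the clamp swung fully back open. No verdict was reported.

**Last checks:**
- **Clamp:** the handle was pressed against its open stop with about 14 N. The final picture shows it where it started, with the network placing the grip end about 3 mm from the start position worked out from the pictures.
- **Battery handle:** it lies in the V-block with no visible shift between the before and after pictures.
- **Head:** it lies flat in the tray, with the collar about 30 mm off the tray's centre along its short side, well inside the walls.
- **Other things:** nothing else moved visibly, and the gripper is clear of everything.

**What disagreed:**
- **Fingertips:** in the pictures they sit about 37 mm above the reported TCP. The first push therefore passed over the clamp handle without touching it. I then worked from fingertip positions measured in the pictures.
- **Head position:** before the grasp, the wrist picture showed the head 5 to 8 mm further along its axis than my fit of the cradle, so I shifted the grasp to match.
- **Set-down:** the head met the mat with about 10 N of force. The collar and head points reported by the networks agreed to only 2 to 10 mm between cameras.

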